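# Gauge the milling jars and lock them in the mill clamp with the ratchet handle

### The job

Try the milling jars in the bores of the mill's clamp: stand each jar that slides fully down into a bore in a pocket of its own, and stand every jar that is too wide for the bores upright in the metal tray. Then tighten the clamp by swinging its ratchet handle back and forth between its stops until the jaw is fully home, and finally leave the handle swung back against its right-hand stop. Leave the tape roll, timer, forceps and marker pen where they are.

Things in the scene. Friction and masses are not known exactly. Their poses are not given: they have to be found in the camera images.
- clamp: jar clamp, fixed (its place varies): base plate 180 x 216 mm, block 200 mm long along y with its top at height 34 mm. Origin at table height under the middle pocket; handle on its -x side, row of pockets along y. On the block stand a fixed fence (its face 17 mm to +x of the pocket centres) and the moving jaw on the -x side, both up to height 47 mm
- pocket_0 (a point): centre of the mouth of the pocket at the +y (left) end: round bore 27.5 mm in diameter, 16 mm deep, mouth at height 34 mm, floor at 18 mm; pockets 60 mm apart. A jar fully down stands 38 mm proud of the block; one that is too wide stops within 3 mm of the mouth
- pocket_1 (a point): centre of the mouth of the middle pocket, same size
- pocket_2 (a point): centre of the mouth of the pocket at the -y (right) end, same size
- jaw (a joint): travel of the clamping jaw, a steel bar 196 mm long parallel to the row: 0 fully open (its face 26 mm from the pocket centres), 0.014 m fully home at its stop (12 mm from them). Driven only by the spindle, 2.8 mm per rad; cannot be pushed by hand. Starts up to 1.5 mm in
- spindle (a joint): turn of the clamp's vertical spindle (toothed wheel under the handle's hub, hex nut above it), rad, growing clockwise seen from above = tightening; end stop at 5.0 rad, where the jaw is home and the handle goes solid in the tightening direction. It stays where it is left
- lever (a joint): ratchet handle's angle about the spindle, rad, growing clockwise from above: 0 = along the clamp's -x axis, +0.6 at the left (+y) stop, -0.6 at the right (-y) stop. Swung toward + it takes the spindle along by a pawl that catches every 0.35 rad; toward - it clicks back without turning the spindle. Needs about 4 N at the knob; stays where left
- knob (a point): middle of the grip on the end of the ratchet handle: an upright black round knob, 22 mm in diameter and 36 mm tall (from 18 mm below to 18 mm above this point); it is 100 mm from the spindle axis, at height 80 mm, and fixed to the handle
- spindle_axis (a point): point on the spindle's vertical axis at height 62 mm, 90 mm from the middle pocket on the clamp's -x side
- reject_tray: flat open aluminium tray, fixed for the run (its place varies), 130 mm (x) by 170 mm (y) outside, walls 3 mm thick and 20 mm high, inner floor at height 3 mm; origin at the centre of its underside
- bench_tape: roll of tape lying flat, 103 mm across, 25 mm high; bystander, leave it alone
- bench_timer: bench timer 62 x 66 x 22 mm; bystander, leave it alone
- bench_forceps: steel forceps lying flat, 125 mm long, 8 mm high; bystander, leave it alone
- bench_pen: marker pen lying flat, 135 mm long, 16 mm high; bystander, leave it alone
- jar_a: closed milling jar, upright steel cylinder with black screw cap, 54 mm tall, 2 mm chamfer round its foot, heavy base, 0.08 to 0.15 kg; diameter either 25 mm (fits the pockets) or 30 mm (too wide), not told: find out by trying. Origin at the centre of its underside, z axis along the jar (up as it stands). May be absent
- jar_b: closed milling jar, upright steel cylinder with black screw cap, 54 mm tall, 2 mm chamfer round its foot, heavy base, 0.08 to 0.15 kg; diameter either 25 mm (fits the pockets) or 30 mm (too wide), not told: find out by trying. Origin at the centre of its underside, z axis along the jar (up as it stands). May be absent
- jar_c: closed milling jar, upright steel cylinder with black screw cap, 54 mm tall, 2 mm chamfer round its foot, heavy base, 0.08 to 0.15 kg; diameter either 25 mm (fits the pockets) or 30 mm (too wide), not told: find out by trying. Origin at the centre of its underside, z axis along the jar (up as it stands). May be absent
- jar_d: closed milling jar, upright steel cylinder with black screw cap, 54 mm tall, 2 mm chamfer round its foot, heavy base, 0.08 to 0.15 kg; diameter either 25 mm (fits the pockets) or 30 mm (too wide), not told: find out by trying. Origin at the centre of its underside, z axis along the jar (up as it stands). May be absent
- jar_e: closed milling jar, upright steel cylinder with black screw cap, 54 mm tall, 2 mm chamfer round its foot, heavy base, 0.08 to 0.15 kg; diameter either 25 mm (fits the pockets) or 30 mm (too wide), not told: find out by trying. Origin at the centre of its underside, z axis along the jar (up as it stands). May be absent

How it is judged:
By the outcome, as a careful person would: the job done as asked, in the order asked, and still so for the second after the job is handed in, with the robot touching nothing.
Of jar_a, jar_b, jar_c, jar_d, jar_e only 4 to 5 are there at a start; the rules pass over those that are not, and their reading is None.
At some moment in a run one of jar_a, jar_b, jar_c, jar_d, jar_e may be knocked a few centimetres aside while the robot is not near it.
Once in a run the grip may slacken for a moment while it holds something.
It also fails if it takes over 208 s, if anything falls off the work surface, if the arm or the gripper's body presses on something with over 40 N, if the wrist force passes 120 N, or if a joint passes its speed limit or range.

### The arm

A 6-joint arm with a two-finger parallel gripper is mounted at the origin on a cart in front of the work surface, level with it; the furniture and walls round the work are solid. World frame = base frame: x ahead of the robot, y to its left, z up, the work surface at z = 0. Lengths are in mm, angles in rad, forces in N, time in s.
With the tool pointing down it reaches from about 375 to 975 mm from the base axis. Payload 3.8 kg.
Tool frame: the origin (TCP) lies midway between the tips of the shut fingers; the grasp point (between the pads) lies behind it (bot.hold_point_z is the z of the grasp point in the tool frame, in mm); z points along the fingers, y is the direction in which the jaws open and shut (so a half turn about z gives the same grasp; the last joint's range is limited). The gripper opens to 88 mm and grips with 3 to 60 N. Pads are 18 mm wide; open, the fingers measure 123 mm over their backs; the gripper's body (75 mm by 187 mm) begins 45 mm behind the grasp point.
Start: joints at [-1.318, 0.264, 1.604, -0, 1.274, -0.037], TCP at [192.883, -646.849, 238.706] pointing down, gripper open.
Joint ranges: [-2.63, 2.63], [-0.94, 2.18], [0.31, 2.57], [-1.31, 4.45], [0, 2.66], [-2.55, 2.55]. Speed limits (rad/s): [2.57, 2.57, 3.14, 3.14, 3.14, 3.14].

### API

Orientations are given as a unit quaternion [w, x, y, z].
In Python, from bench import get_obs, cams, bot gives the robot as it stands.
- The arm moves only by the tool send_rows, never from a script. Its arguments are lists of equal length, an entry for each row: "slide": the shift along the tool's x, y, z in cm, a list of three; "rot": the turn, a rotation vector about the tool's x, y, z in degrees, a list of three. A call has 1 to 5 rows; each row shifts and turns the commanded pose from where the row before left it, along the tool's axes as they then stand; what a row does not reach is not made up. A row lasts 1/12 s, in which the tool goes at most 41.7 mm and 7.16 degrees, less where a joint would pass 70% of its speed; a pose out of reach is approached as far as the arm can. A call is refused whole if a number of a shift passes 4.17 or a number of a turn 7.16, either way. A call with a gripper value outside its range is refused whole. "claw" is the finger opening in cm, from 0 to 8.81, set as the call begins (left out, the last holds). The fingers move at their own pace and stop on an object; "force" is the grip in N (left out, the last holds). Time passes only in rows, so rows that do not move let the fingers close. It gives the time, the measured TCP pose, the force and the opening at its end, in the units of the state.
- get_obs(): the state, without advancing time (a new reading comes with each control period).
- cams.grab_frame(name): name is "scene" or "top" or "wrist"; returns a dict with "pixels" (480x640x3 uint8, red, green, blue), "vertical_fov" (degrees; the focal length in pixels is half the picture's height over the tangent of half this angle, whatever the lens; pixels are square), "cx", "cy" (the principal point, pixels), "rvec" (rotation vector, rad) and "tvec" (3), from world to camera coordinates, as OpenCV has them; the wrist camera has in their place "mount" (4x4, takes a point from camera to tool coordinates, whose origin is the TCP and whose axes are the flange's). Camera axes: x right, y down, z forward; pixel columns grow to the right and rows downward; lengths in mm; the calibration is good to about 2 mm. A picture is of the moment at which its call begins: read the wrist's pose just before it. There is no depth.
- bot.job_done(): hands the job in, once; it reports no verdict.
Trained networks look in a picture, given as the dict that the camera call returned (one of the last four; its "shot" number tells which), for a name from the list of things; names that differ only in an ending like _2 or _b are one class to them, and where a whole thing is asked for, a point or a joint stands for the part that bears it (a point fixed in the world has none). Each returns a list of dicts, best first, with "confidence" (0 to 1); they miss things now and then, are a little off and sometimes report something else, mostly with a low value. They report only what shows in the picture. A call takes as long as a camera call.
- cams.trace(picture, label): "region" (480x640 bool, what is visible of it) and "extent" ([centre column, centre row, width, height] in pixels, round what is visible of it).
The state is a dict: "clock": time; "q": joint angles; "joint_vel": joint speeds; "tau": joint torques, N m; "position": TCP position; "tool_rot": TCP orientation; "ft_force": force on the tool from outside, world axes, zero at the start; "wrist_torque": the same for the moment, N m; "opening": finger opening in mm.
Only numpy, scipy, OpenCV 4.12 (cv2) and the standard library are available. Lean on these libraries where they do the work, as an engineer would, in place of code of your own. Each camera call takes 0.05 s, during which the arm holds its last target. There are 200 camera calls.

## Working session

There is one attempt and no reset: what is moved stays moved. The work goes in short steps, Python scripts to look and compute and a tool call to move; the robot and the scene stay as the last step left them, time stands still between calls to the robot, and variables do not carry over. Pictures are saved under pics/ and viewed, about 12 in all and at most 16, crops included, and the job is handed in when it is done.

Besides the shell and the picture viewer there is one more tool, called by a JSON object that holds its "name" and its "arguments", one argument or row to a line. send_rows: Moves the arm, as the interface text tells. Its arguments: {"type":"object","properties":{"slide":{"type":"array"},"rot":{"type":"array"},"claw":{"type":"number"},"force":{"type":"number"}},"required":["slide","rot"]}

```bash
mkdir -p pics; ls
cat > h.py <<'E'
import numpy as np, cv2
from bench import get_obs, cams, bot
from scipy.spatial.transform import Rotation as R
def Rq(q): return R.from_quat([q[1],q[2],q[3],q[0]]).as_matrix()
def grab(name):
    o=get_obs(); f=cams.grab_frame(name)
    if name=="wrist":
        M=np.array(f["mount"]); T=np.eye(4); T[:3,:3]=Rq(o["tool_rot"]); T[:3,3]=o["position"]
        W=T@M; f["C"]=W[:3,3]; f["Rwc"]=W[:3,:3]
    else:
        Rm=cv2.Rodrigues(np.array(f["rvec"],float))[0]; f["Rwc"]=Rm.T; f["C"]=-Rm.T@np.array(f["tvec"],float).ravel()
    f["F"]=240/np.tan(np.radians(f["vertical_fov"])/2)
    return f
def ray(f,u,v):
    d=f["Rwc"]@np.array([(u-f["cx"])/f["F"],(v-f["cy"])/f["F"],1.]); return d/np.linalg.norm(d)
def atz(f,u,v,z):
    d=ray(f,u,v); return f["C"]+d*(z-f["C"][2])/d[2]
def proj(f,p):
    c=f["Rwc"].T@(np.array(p,float)-f["C"]); return f["F"]*c[:2]/c[2]+[f["cx"],f["cy"]]
def tri(obs):
    A=np.zeros((3,3));b=np.zeros(3)
    for f,u,v in obs:
        d=ray(f,u,v);P=np.eye(3)-np.outer(d,d);A+=P;b+=P@f["C"]
    return np.linalg.solve(A,b)
def save(f,n): cv2.imwrite("pics/"+n,f["pixels"][:,:,::-1])
E
python3 - <<'E'
from h import *
o=get_obs(); print({k:np.round(v,3) for k,v in o.items()}, bot.hold_point_z)
print(Rq(o["tool_rot"]).round(3))
for n in ["top","scene"]:
    f=grab(n); save(f,n+"0.png"); print(n,f["C"].round(),f["F"],f["vertical_fov"])
    for l in ["jar_a","clamp","reject_tray","knob","bench_tape","bench_timer","bench_forceps","bench_pen","jaw"]:
        for d in cams.trace(f,l)[:7]:
            e=d["extent"]; print(l,round(d["confidence"],2),np.round(e),"z0:",atz(f,e[0],e[1],0).round())
E
```

```text
pics
{'clock': np.float64(0.0), 'q': array([-1.318,  0.265,  1.605,  0.   ,  1.274, -0.037]), 'joint_vel': array([ 0.001,  0.001,  0.   , -0.   ,  0.001,  0.001]), 'tau': array([-0.0000e+00, -5.0212e+01, -3.5687e+01,  7.3000e-02,  2.9000e-02,
       -0.0000e+00]), 'position': array([ 192.734, -646.159,  237.401]), 'tool_rot': array([-0.001,  0.99 ,  0.144, -0.   ]), 'ft_force': array([0.503, 0.394, 0.206]), 'wrist_torque': array([-0.008, -0.004, -0.022]), 'opening': np.float64(87.892)} -18.700000000000003
[[ 0.958  0.286 -0.001]
 [ 0.286 -0.958  0.002]
 [ 0.    -0.002 -1.   ]]
top [ 324.  -51. 1507.] 469.51570664182697 54.14905727156514
clamp 0.68 [299. 240.  71.  72.] z0: [565.   2.   0.]
clamp 0.45 [369. 194.  27.  29.] z0: [ 725. -225.    0.]
reject_tray 0.81 [398. 247.  63.  47.] z0: [ 550. -319.    0.]
reject_tray 0.2 [368. 194.  23.  30.] z0: [ 725. -223.    0.]
knob 0.71 [297. 255.  13.  35.] z0: [516.   6.   0.]
bench_tape 0.97 [447. 292.  36.  31.] z0: [ 408. -478.    0.]
bench_timer 0.63 [222. 201.  22.  26.] z0: [690. 257.   0.]
bench_pen 0.55 [370. 194.  24.  28.] z0: [ 7
[... 337 characters left out ...]
: [599. 294.   0.]
jar_a 0.59 [227. 218.   9.  19.] z0: [602. 373.   0.]
clamp 0.9 [315. 248.  93.  54.] z0: [626.  17.   0.]
clamp 0.68 [290. 245.  36.  20.] z0: [595.  86.   0.]
reject_tray 0.58 [404. 303.  87.  60.] z0: [ 551. -314.    0.]
reject_tray 0.39 [243. 226.  12.  23.] z0: [593. 285.   0.]
knob 0.64 [292. 247.  34.  17.] z0: [592.  74.   0.]
bench_tape 0.84 [442. 360.  53.  48.] z0: [ 427. -469.    0.]
bench_timer 0.55 [272. 218.  26.  14.] z0: [698. 264.   0.]
bench_pen 0.69 [407. 257.  48.  10.] z0: [ 750. -209.    0.]
bench_pen 0.59 [269. 219.  25.  16.] z0: [687. 265.   0.]
jaw 0.77 [320. 239.  51.  21.] z0: [679.  42.   0.]
jaw 0.71 [316. 250.  96.  62.] z0: [622.  10.   0.]
```

```bash
cd pics
python3 - <<'E'
import cv2,numpy as np
a=cv2.imread("top0.png")[150:330,160:480]; b=cv2.imread("scene0.png")[190:400,160:500]
cv2.imwrite("t1.png",cv2.resize(a,(800,450),interpolation=cv2.INTER_CUBIC))
cv2.imwrite("s1.png",cv2.resize(b,(800,494),interpolation=cv2.INTER_CUBIC))
E
```

```text
(no output)
```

View pics/t1.png

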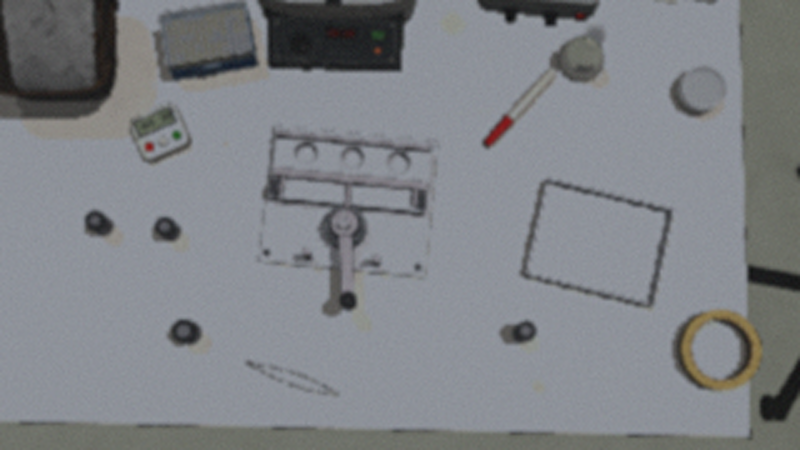

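View pics/s1.png

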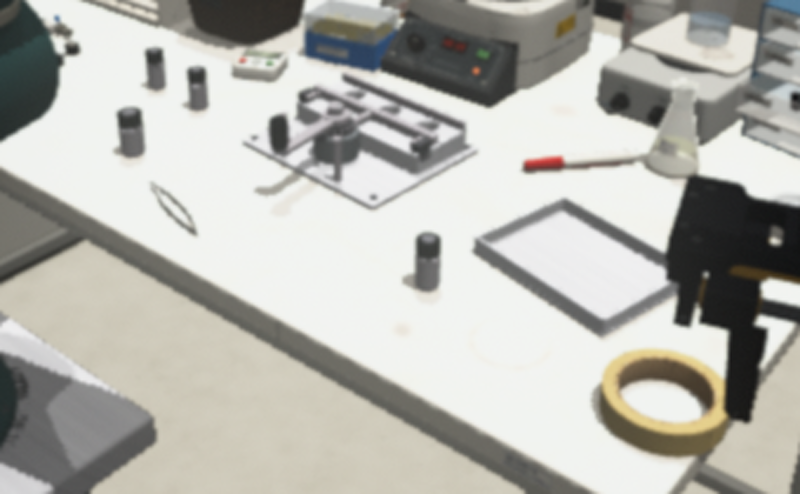

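The views show four jars: three on the left and one near the front, right of centre. The clamp is in the middle, yawed slightly, and the tray is on the right. Next I'll get coarse positions.

Run:
```python
from h import *
f=grab("top")
g=lambda x,y:(160+x/2.5-.3,150+y/2.5-.3)
for n,x,y,z in [("j1",98,222,54),("j2",167,229,54),("j3",185,332,54),("j4",525,332,54),("p0",305,153,34),("p1",352,157,34),("p2",400,162,34),("knob",348,300,98),("spin",344,222,75),("t1",545,182,20),("t2",671,210,20),("t3",651,305,20),("t4",523,275,20)]:
    print(n,atz(f,*g(x,y),z).round(1))
w=grab("wrist"); print("cam",w["C"].round(1)-get_obs()["position"],w["F"]); print(w["Rwc"].round(2)); print(np.array(w["mount"]).round(3))
```

```text
j1 [554.4 312.9  54. ]
j2 [547.4 226.4  54. ]
j3 [419.4 197.7  54. ]
j4 [ 428.3 -222.4   54. ]
p0 [653.   58.6  34. ]
p1 [649.2  -1.7  34. ]
p2 [644.1 -63.4  34. ]
knob [459.1  -3.7  98. ]
spin [557.8   4.6  75. ]
t1 [ 625.  -251.5   20. ]
t2 [ 591.9 -414.3   20. ]
t3 [ 468.5 -386.9   20. ]
t4 [ 503.4 -223.5   20. ]
cam [ 77.61255455  22.36063824 146.47912493] 356.3681863755509
[[ 0.29 -0.91 -0.29]
 [-0.96 -0.27 -0.09]
 [-0.    0.31 -0.95]]
[[ 1.00000e-03 -9.52000e-01 -3.07000e-01  8.07970e+01]
 [ 1.00000e+00  1.00000e-03  0.00000e+00  7.42000e-01]
 [ 0.00000e+00 -3.07000e-01  9.52000e-01 -1.46487e+02]
 [ 0.00000e+00  0.00000e+00  0.00000e+00  1.00000e+00]]
```

{"name": "send_rows", "arguments": {
  "slide": [
    [0, 0, 0],
    [0, 0, 0],
    [0, 0, 0],
    [1.69, -3.67, 0],
    [1.69, -3.67, 0]
  ],
  "rot": [
    [0, 0, 6.93],
    [0, 0, 6.93],
    [0, 0, 6.93],
    [0, 0, 0],
    [0, 0, 0]
  ]
}}

```text
clock: 1.52
position: [231.4, -576.6, 238.1]
tool_rot: [-0.0, 0.999, -0.038, -0.0]
ft_force: [0.5, 0.3, 0.3]
opening: 88.1
```

{"name": "send_rows", "arguments": {
  "slide": [
    [1.69, -3.67, 0],
    [1.69, -3.67, 0],
    [1.69, -3.67, 0],
    [1.69, -3.67, 0],
    [1.69, -3.67, 0]
  ],
  "rot": [
    [0, 0, 0],
    [0, 0, 0],
    [0, 0, 0],
    [0, 0, 0],
    [0, 0, 0]
  ]
}}

```text
clock: 1.93
position: [330.1, -397.5, 238.9]
tool_rot: [0.0, 0.999, -0.037, 0.0]
ft_force: [-0.3, 0.6, 0.4]
opening: 88.0
```

{"name": "send_rows", "arguments": {
  "slide": [
    [1.69, -3.67, 0],
    [1.69, -3.67, 0],
    [1.69, -3.67, 0],
    [1.69, -3.67, 0],
    [1.69, -3.67, 0]
  ],
  "rot": [
    [0, 0, 0],
    [0, 0, 0],
    [0, 0, 0],
    [0, 0, 0],
    [0, 0, 0]
  ]
}}

```text
clock: 2.35
position: [427.9, -220.6, 239.2]
tool_rot: [0.0, 0.999, -0.037, 0.001]
ft_force: [0.9, -0.8, 0.3]
opening: 88.3
```

```bash
cat >> h.py <<'E'
def state():
    o=get_obs(); M=Rq(o["tool_rot"]); print("t",round(float(o["clock"]),2),"pos",np.round(o["position"],1),"yaw",round(np.degrees(np.arctan2(M[1,0],M[0,0])),2),"tilt",M[:2,2].round(4),"F",np.round(o["ft_force"],1),"open",round(float(o["opening"]),1)); return o
def go(x,y,z):
    "shift in tool axes, cm, to reach x,y,z"
    o=get_obs(); s=Rq(o["tool_rot"]).T@(np.array([x,y,z])-o["position"])/10; print("slide",s.round(2),"norm",np.linalg.norm(s).round(2)); return s
E
python3 - <<'E'
from h import *
state(); f=grab("wrist"); save(f,"w1.png")
for d in cams.trace(f,"jar_a"): print(round(d["confidence"],2),np.round(d["extent"],1))
print(proj(f,[428.3,-222.4,54]), proj(f,[428.3,-222.4,0]))
E
```

```text
t 2.35 pos [ 427.9 -220.6  239.2] yaw -4.2 tilt [ 0.001  -0.0006] F [ 0.9 -0.8  0.3] open 88.3
0.77 [321.2 211.7  25.9  33.7]
[317.26024484 218.60258838] [317.08219861 207.01461392]
```

View pics/w1.png

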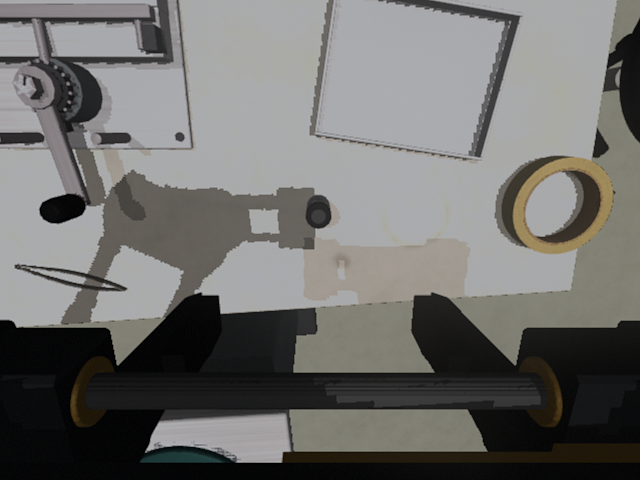

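The wrist view shows the first jar at about (321, 212), with its cap toward the lower side. That agrees with the top view to about 4 mm. I'll come down for a closer look.

{"name": "send_rows", "arguments": {
  "slide": [
    [0.07, 0.17, 4],
    [0.07, 0.17, 4],
    [0.06, 0.17, 4],
    [0, 0, 0]
  ],
  "rot": [
    [0, 0, 0],
    [0, 0, 0],
    [0, 0, 0],
    [0, 0, 0]
  ]
}}

```text
clock: 2.78
position: [423.0, -225.1, 111.2]
tool_rot: [-0.003, 0.999, -0.037, -0.006]
ft_force: [-1.7, 1.1, -1.1]
opening: 88.1
```

```bash
cat >> h.py <<'E'
from scipy.optimize import minimize
def jarmask(f,p,D,foot=0,H=54):
    a=np.linspace(0,2*np.pi,40); pts=[proj(f,[p[0]+D/2*np.cos(t),p[1]+D/2*np.sin(t),z]) for t in a for z in (foot,foot+H)]
    m=np.zeros((480,640),np.uint8); cv2.fillConvexPoly(m,cv2.convexHull(np.array(pts,np.float32)).astype(np.int32),1); return m>0
def fitjar(f,p0,reg,foot=0):
    "x,y,D of an upright jar by overlap with its traced region"
    u,v=0,0; best=None
    def c(q):
        m=jarmask(f,q[:2],q[2],foot); return 1-(m&reg).sum()/max(1,(m|reg).sum())
    for D in (25,30):
        r=minimize(lambda q:c([q[0],q[1],D]),p0[:2],method="Nelder-Mead",options=dict(initial_simplex=[[p0[0]+a,p0[1]+b] for a,b in((-6,-6),(8,-2),(0,8))]))
        print("  D",D,"xy",r.x.round(1),"iou",round(1-r.fun,3))
E
python3 - <<'E'
from h import *
state(); f=grab("wrist"); save(f,"w2.png")
for d in cams.trace(f,"jar_a"):
    print(round(d["confidence"],2),np.round(d["extent"],1)); fitjar(f,[429.5,-226],d["region"])
E
```

```text
t 2.78 pos [ 423.  -225.1  111.2] yaw -4.19 tilt [-0.0126  0.0069] F [-1.7  1.1 -1.1] open 88.1
0.91 [312.6 247.3  42.5  54.7]
  D 25 xy [ 430.5 -223.5] iou 0.921
  D 30 xy [ 431.4 -224.9] iou 0.696
```

View pics/w2.png

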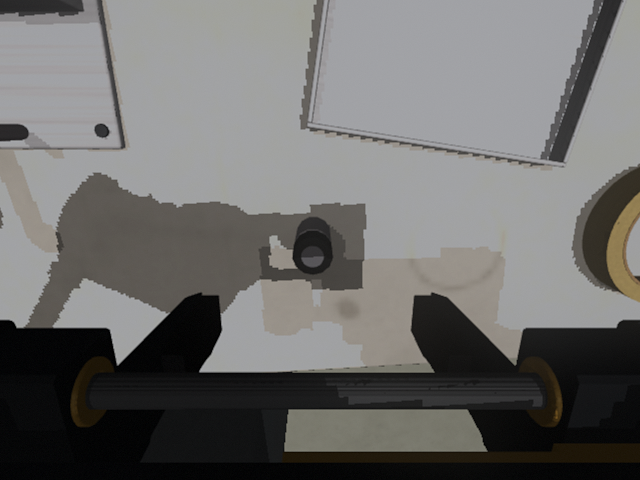

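Run:
```python
from h import *
state(); go(430.5,-223.5,20)
```

```text
t 2.88 pos [ 427.4 -227.6  117.8] yaw -4.23 tilt [-0.0037  0.0019] F [-0.8 -0.1  0.1] open 88.2
slide [ 0.32 -0.42  9.78] norm 9.79
```

{"name": "send_rows", "arguments": {
  "slide": [
    [0.2, -0.35, 3.5],
    [0, 0, 3.5],
    [0, 0, 2.2],
    [0, 0, 0.6],
    [0, 0, 0]
  ],
  "rot": [
    [0, 0, 0],
    [0, 0, 0],
    [0, 0, 0],
    [0, 0, 0],
    [0, 0, 0]
  ]
}}

```text
clock: 3.3
position: [431.7, -225.1, 21.6]
tool_rot: [0.0, 0.999, -0.037, 0.0]
ft_force: [0.0, -0.2, -0.6]
opening: 88.2
```

{"name": "send_rows", "arguments": {
  "slide": [
    [0, 0, 0],
    [0, 0, 0],
    [0, 0, 0],
    [0, 0, 0],
    [0, 0, 0]
  ],
  "rot": [
    [0, 0, 0],
    [0, 0, 0],
    [0, 0, 0],
    [0, 0, 0],
    [0, 0, 0]
  ],
  "claw": 1.5,
  "force": 30
}}

```text
clock: 3.72
position: [432.0, -224.8, 21.9]
tool_rot: [0.001, 0.999, -0.036, 0.001]
ft_force: [-0.5, -1.3, 0.1]
opening: 56.7
```

{"name": "send_rows", "arguments": {
  "slide": [
    [0, 0, 0],
    [0, 0, 0],
    [0, 0, 0],
    [0, 0, 0],
    [0, 0, 0]
  ],
  "rot": [
    [0, 0, 0],
    [0, 0, 0],
    [0, 0, 0],
    [0, 0, 0],
    [0, 0, 0]
  ]
}}

```text
clock: 4.13
position: [431.1, -224.2, 20.6]
tool_rot: [-0.0, 0.999, -0.037, -0.0]
ft_force: [-0.8, -0.3, -0.5]
opening: 24.0
```

Run:
```python
from h import *
state()
f=grab("top")
for l in ["jaw","clamp","knob"]:
  for d in cams.trace(f,l)[:2]:
    c=cv2.minAreaRect(np.argwhere(d["region"])[:,::-1].astype(np.float32)); print(l,d["confidence"],c)
p=f["pixels"][195:235,260:340].astype(np.uint8)
cv2.imwrite("pics/pk.png",cv2.resize(p[:,:,::-1],(800,400),interpolation=cv2.INTER_CUBIC))
```

```text
t 4.13 pos [ 431.1 -224.2   20.6] yaw -4.19 tilt [-0.0003  0.0003] F [-0.8 -0.3 -0.5] open 24.0
jaw 0.69 ((299.08367919921875, 224.93438720703125), (59.413612365722656, 10.077752113342285), 6.911227226257324)
jaw 0.56 ((298.70001220703125, 239.40000915527344), (7.600000381469727, 4.200000286102295), 36.869895935058594)
clamp 0.76 ((298.5685119628906, 238.34930419921875), (66.9459228515625, 69.03961944580078), 6.009006023406982)
clamp 0.25 ((296.0, 238.5), (5.0, 8.0), 90.0)
knob 0.66 ((297.5, 253.5), (39.0, 9.0), 90.0)
```

{"name": "send_rows", "arguments": {
  "slide": [
    [0, 0, 0],
    [0, 0, -1],
    [0, 0, -3],
    [0, 0, -4],
    [0, 0, -4]
  ],
  "rot": [
    [0, 0, 0],
    [0, 0, 0],
    [0, 0, 0],
    [0, 0, 0],
    [0, 0, 0]
  ]
}}

```text
clock: 4.75
position: [429.8, -223.6, 141.4]
tool_rot: [-0.001, 0.999, -0.037, -0.001]
ft_force: [1.0, 0.6, -0.5]
opening: 24.2
```

{"name": "send_rows", "arguments": {
  "slide": [
    [1.9, -2.95, -0.75],
    [1.9, -2.95, -0.75],
    [1.9, -2.95, -0.75],
    [1.9, -2.95, -0.75],
    [1.9, -2.95, -0.75]
  ],
  "rot": [
    [0, 0, 0],
    [0, 0, 0],
    [0, 0, 0],
    [0, 0, 0],
    [0, 0, 0]
  ]
}}

```text
clock: 5.17
position: [537.3, -82.8, 179.6]
tool_rot: [0.0, 0.999, -0.037, 0.0]
ft_force: [1.0, -0.3, -1.3]
opening: 24.8
```

{"name": "send_rows", "arguments": {
  "slide": [
    [1.9, -2.95, -0.75],
    [1.9, -2.95, -0.75],
    [1.9, -2.95, -0.75],
    [0, 0, 0],
    [0, 0, 0]
  ],
  "rot": [
    [0, 0, 0],
    [0, 0, 0],
    [0, 0, 0],
    [0, 0, 0],
    [0, 0, 0]
  ]
}}

```text
clock: 5.58
position: [600.9, 1.4, 201.7]
tool_rot: [0.0, 0.999, -0.035, 0.001]
ft_force: [-0.0, 0.6, -1.2]
opening: 24.2
```

Run:
```python
from h import *
state(); f=grab("wrist"); save(f,"w3.png"); 
import pickle; pickle.dump(f,open("f3.pkl","wb"))
for p in [(653,58.6,34),(649.2,-1.7,34),(644.1,-63.4,34)]: print(proj(f,p).round(1))
state()
```

```text
t 5.58 pos [600.9   1.4 201.7] yaw -4.01 tilt [ 0.0012 -0.0003] F [-0.   0.6 -1.2] open 24.2
[245.6 170.1]
[315.2 169.7]
[386.5 170.7]
t 5.63 pos [5.998e+02 3.000e-01 2.009e+02] yaw -4.09 tilt [-0.0005 -0.0006] F [-1.  -0.5 -1.1] open 24.2
```

View pics/w3.png

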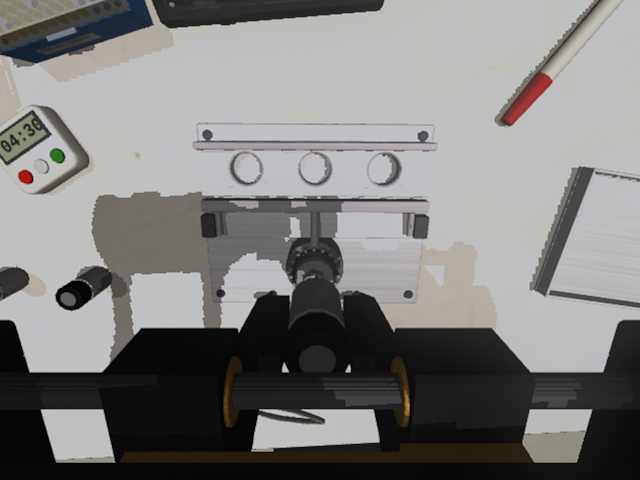

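Run:
```python
from h import *
import pickle; f=pickle.load(open("f3.pkl","rb"))
g=cv2.cvtColor(f["pixels"],cv2.COLOR_RGB2GRAY); g4=cv2.resize(g[140:200,210:420],None,fx=4,fy=4,interpolation=cv2.INTER_CUBIC)
c=cv2.HoughCircles(g4,cv2.HOUGH_GRADIENT,1,200,param1=100,param2=12,minRadius=56,maxRadius=72)
cc=sorted(c[0].tolist()); P=[]
for x,y,r in cc:
    u,v=210+(x-1.5)/4,140+(y-1.5)/4; p=atz(f,u,v,34); P.append(p); print(round(u,1),round(v,1),r/4,p.round(1), "D",2*r/4/f["F"]*np.linalg.norm(p-f["C"]))
P=np.array(P); print("yaw",np.degrees(np.arctan2(-(P[0]-P[-1])[0],(P[0]-P[-1])[1])),np.linalg.norm(np.diff(P,axis=0),axis=1))
o=np.array([600.9,1.4,201.7]); print("cap pred",proj(f,o+[0,0,34]),"foot",proj(f,o+[0,0,-20]))
```

```text
246.2 167.8 16.174999237060547 [654.9  57.8  34. ] D 29.189586963735024
314.8 167.8 16.475000381469727 [650.9  -1.4  34. ] D 29.201608542594805
384.0 169.2 15.649999618530273 [645.5 -61.2  34. ] D 28.229399897745658
yaw -4.542085383673046 [59.32854949 60.06528786]
cap pred [314.71361568 359.74433134] foot [315.07664088 295.4408366 ]
```

Pockets 0, 1 and 2 show at (246,168), (315,168) and (384,169). The held jar's opening reads 24 mm, so it is narrow. I'll hover over pocket_2 and check from near.

{"name": "send_rows", "arguments": {
  "slide": [
    [2.5, 2.9, 1],
    [2.5, 2.9, 1],
    [0, 0, 3.5],
    [0, 0, 3.5],
    [0, 0, 2.6]
  ],
  "rot": [
    [0, 0, 0],
    [0, 0, 0],
    [0, 0, 0.5],
    [0, 0, 0],
    [0, 0, 0]
  ]
}}

```text
clock: 6.05
position: [643.1, -63.9, 81.8]
tool_rot: [0.0, 0.999, -0.042, -0.002]
ft_force: [-0.7, 0.4, -1.9]
opening: 24.2
```

{"name": "send_rows", "arguments": {
  "slide": [
    [0, 0, 1],
    [0, 0, 0.5],
    [0, 0, 0],
    [0, 0, 0]
  ],
  "rot": [
    [0, 0, 0],
    [0, 0, 0],
    [0, 0, 0],
    [0, 0, 0]
  ]
}}

```text
clock: 6.38
position: [646.5, -62.1, 71.4]
tool_rot: [0.0, 0.999, -0.041, 0.001]
ft_force: [-0.2, 0.1, -0.1]
opening: 24.6
```

```bash
cat >> h.py <<'E'
def pockets(f,guess,z=34):
    g=cv2.cvtColor(f["pixels"],cv2.COLOR_RGB2GRAY); out=[]
    for p in guess:
        u,v=proj(f,[p[0],p[1],z]); r=13.75*f["F"]/np.linalg.norm(f["C"]-[p[0],p[1],z]); k=int(r*1.6); u0,v0=int(u)-k,int(v)-k
        if u0<0 or v0<0 or u0+2*k>640 or v0+2*k>480: out.append(None); continue
        w=cv2.resize(g[v0:v0+2*k,u0:u0+2*k],None,fx=4,fy=4,interpolation=cv2.INTER_CUBIC)
        c=cv2.HoughCircles(w,cv2.HOUGH_GRADIENT,1,400,param1=100,param2=10,minRadius=int(3.6*r),maxRadius=int(4.5*r))
        if c is None: out.append(None); continue
        x,y,rr=c[0][0]; q=atz(f,u0+(x-1.5)/4,v0+(y-1.5)/4,z); print("pocket",q.round(1),"r ratio",round(rr/4/r,2)); out.append(q)
    return out
PK=[(654.9,57.8),(650.5,-1.6),(645.8,-61.3)]
E
python3 - <<'E'
from h import *
state(); f=grab("wrist"); save(f,"w4.png"); o=state(); pockets(f,PK); print(proj(f,np.array(o["position"])+[0,0,34]),proj(f,np.array(o["position"])+[0,0,-20]))
E
```

```text
t 6.38 pos [646.5 -62.1  71.4] yaw -4.71 tilt [ 0.0023 -0.0004] F [-0.2  0.1 -0.1] open 24.6
t 6.43 pos [647.1 -62.   72.1] yaw -4.7 tilt [ 0.0037 -0.0005] F [ 0.1  0.2 -0.3] open 24.0
pocket [656.1  -7.6  34. ] r ratio 0.94
[314.28918933 359.30692221] [314.77367796 294.91260157]
```

View pics/w4.png

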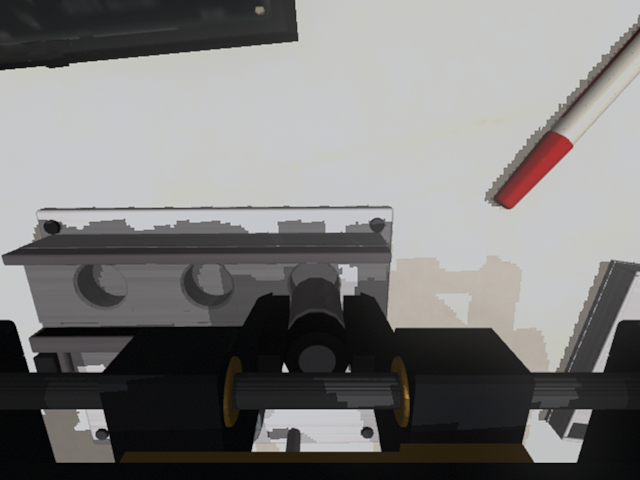

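Run:
```python
from h import *
o=state(); f=grab("wrist"); o=state()
for p in PK: print(proj(f,[*p,34]).round(1))
print("tcp axis at z34",proj(f,[o["position"][0],o["position"][1],34]).round(1))
im=cv2.resize(f["pixels"][225:375,60:360,::-1],(800,400),interpolation=cv2.INTER_CUBIC); cv2.imwrite("pics/c4.png",im)
```

```text
t 6.43 pos [647.1 -62.   72.1] yaw -4.7 tilt [ 0.0037 -0.0005] F [ 0.1  0.2 -0.3] open 24.0
t 6.48 pos [647.4 -61.9  72.4] yaw -4.69 tilt [ 0.0042 -0.0006] F [ 0.   0.1 -1.2] open 24.0
[102.6 284.5]
[208.  283.8]
[314.2 283.6]
tcp axis at z34 [314.9 281. ]
```

View pics/c4.png

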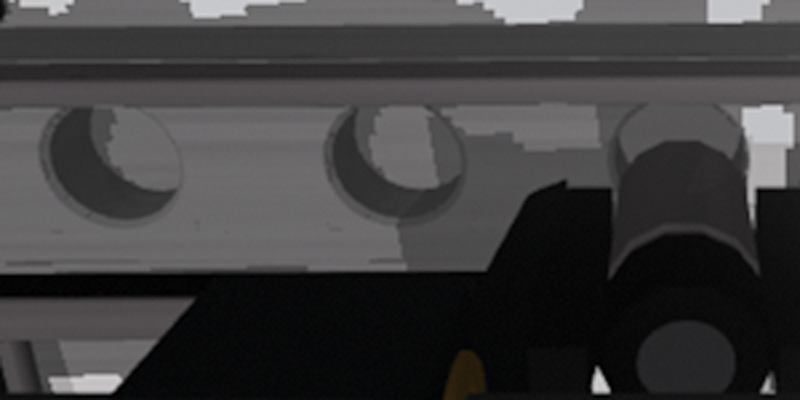

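{"name": "send_rows", "arguments": {
  "slide": [
    [-0.12, -0.1, 0.3],
    [0, 0, 0.6],
    [0, 0, 0.6],
    [0, 0, 0.4],
    [0, 0, 0.3]
  ],
  "rot": [
    [0, 0, 0],
    [0, 0, 0],
    [0, 0, 0],
    [0, 0, 0],
    [0, 0, 0]
  ]
}}

```text
clock: 6.9
position: [644.4, -60.4, 47.0]
tool_rot: [0.0, 0.999, -0.041, -0.0]
ft_force: [1.3, -0.9, -0.0]
opening: 24.3
```

{"name": "send_rows", "arguments": {
  "slide": [
    [0, 0, 0.2],
    [0, 0, 0.2],
    [0, 0, 0.2],
    [0, 0, 0.2],
    [0, 0, 0]
  ],
  "rot": [
    [0, 0, 0],
    [0, 0, 0],
    [0, 0, 0],
    [0, 0, 0],
    [0, 0, 0]
  ]
}}

```text
clock: 7.32
position: [644.3, -60.4, 39.2]
tool_rot: [-0.0, 0.999, -0.041, -0.0]
ft_force: [1.0, 0.0, -1.6]
opening: 24.2
```

{"name": "send_rows", "arguments": {
  "slide": [
    [0, 0, 0.1],
    [0, 0, 0],
    [0, 0, 0],
    [0, 0, 0],
    [0, 0, 0]
  ],
  "rot": [
    [0, 0, 0],
    [0, 0, 0],
    [0, 0, 0],
    [0, 0, 0],
    [0, 0, 0]
  ],
  "claw": 4.4
}}

```text
clock: 7.73
position: [644.6, -60.4, 38.9]
tool_rot: [0.0, 0.999, -0.041, 0.0]
ft_force: [0.2, -0.3, 0.3]
opening: 44.0
```

{"name": "send_rows", "arguments": {
  "slide": [
    [0, 0, -1.5],
    [0, 0, -3],
    [0, 0, -4],
    [0, 0, -4],
    [0, 0, -2.5]
  ],
  "rot": [
    [0, 0, 0],
    [0, 0, 0],
    [0, 0, 0],
    [0, 0, 0],
    [0, 0, 0]
  ]
}}

```text
clock: 8.15
position: [646.2, -60.6, 193.5]
tool_rot: [0.0, 0.999, -0.041, 0.003]
ft_force: [0.0, 0.3, -0.2]
opening: 44.3
```

Run:
```python
from h import *
state(); f=grab("wrist"); save(f,"w5.png"); PK=[PK[0],PK[1],(644.5,-60.5)]
for d in cams.trace(f,"jar_a"):
    print(round(d["confidence"],2),np.round(d["extent"],1)); fitjar(f,[644.5,-60.5],d["region"],18)
f=grab("top")
for d in cams.trace(f,"jar_a"): print("top",d["extent"],atz(f,*d["extent"][:2],27).round())
f=grab("scene")
for d in cams.trace(f,"jar_a"): print("scene",np.round(d["extent"],1),round(d["confidence"],2),atz(f,*d["extent"][:2],27).round())
for z in (0,18,33): print(z,jarmask(f,(644.5,-60.5),25,z).nonzero()[0].min())
state(); go(547.4,226.4,140)
```

```text
t 8.15 pos [646.2 -60.6 193.5] yaw -4.68 tilt [ 0.0052 -0.0007] F [ 0.   0.3 -0.2] open 44.3
0.66 [318.5 236.2  32.3  43.3]
  D 25 xy [642.4 -60.6] iou 0.89
  D 30 xy [643.7 -60.8] iou 0.676
top [319.8, 213.5, 8.8, 10.6] [649. -64.  27.]
top [199.1, 240.1, 14.8, 12.2] [554. 319.  27.]
scene [242.8 225.4  11.3  20.2] 0.66 [560. 246.  27.]
scene [314.1 251.   92.5  53.2] 0.59 [573. -23.  27.]
scene [217.3 247.    9.3  18. ] 0.58 [421. 194.  27.]
scene [226.9 217.5   7.3  16.4] 0.54 [567. 327.  27.]
scene [340.8 237.5   8.9  14.6] 0.44 [684. -29.  27.]
0 234
18 228
33 223
t 8.45 pos [643.2 -60.3 186.9] yaw -4.69 tilt [-0.0031  0.0004] F [ 0.2  0.2 -0.3] open 43.9
slide [-11.88 -27.79   4.73] norm 30.59
```

{"name": "send_rows", "arguments": {
  "slide": [
    [-1.5, -3.5, 0],
    [-1.5, -3.5, 0],
    [-1.5, -3.5, 0],
    [-1.5, -3.5, 0],
    [-1.5, -3.5, 0]
  ],
  "rot": [
    [0, 0, 0],
    [0, 0, 0],
    [0, 0, 0],
    [0, 0, 0],
    [0, 0, 0]
  ],
  "claw": 6.5
}}

```text
clock: 8.87
position: [581.7, 121.1, 185.9]
tool_rot: [0.0, 0.999, -0.041, -0.002]
ft_force: [0.9, -0.2, 0.2]
opening: 65.1
```

{"name": "send_rows", "arguments": {
  "slide": [
    [-1.5, -3.5, 1],
    [-1.5, -3.5, 2],
    [-1.4, -3.3, 3],
    [0, 0, 0],
    [0, 0, 0]
  ],
  "rot": [
    [0, 0, 0],
    [0, 0, 0],
    [0, 0, 0],
    [0, 0, 0],
    [0, 0, 0]
  ]
}}

```text
clock: 9.28
position: [546.3, 221.9, 128.1]
tool_rot: [0.002, 0.999, -0.039, -0.004]
ft_force: [0.4, -0.5, 0.3]
opening: 64.8
```

Run:
```python
from h import *
state(); f=grab("wrist"); save(f,"w6.png")
for d in cams.trace(f,"jar_a"):
    e=d["extent"]; print(round(d["confidence"],2),np.round(e,1),atz(f,e[0],e[1],27).round(1)); fitjar(f,atz(f,e[0],e[1],27),d["region"])
state(); go(547.4,226.4,20)
```

```text
t 9.28 pos [546.3 221.9 128.1] yaw -4.48 tilt [-0.0081 -0.0031] F [ 0.4 -0.5  0.3] open 64.8
0.84 [355.4 389.   39.3  74.8] [416.3 197.8  27. ]
  D 25 xy [419. 201.] iou 0.408
  D 30 xy [419.  199.8] iou 0.388
0.66 [300.4 242.4  38.1  52.5] [549.3 232.2  27. ]
  D 25 xy [551.5 230.9] iou 0.894
  D 30 xy [551.4 228.6] iou 0.683
0.6 [177.8 244.5  57.1  53. ] [554.7 321.4  27. ]
  D 25 xy [556.5 318.5] iou 0.911
  D 30 xy [554.8 318.2] iou 0.708
t 9.38 pos [549.7 220.9 131.4] yaw -4.66 tilt [-0.0021 -0.0013] F [-0.2  0.3 -0.3] open 64.6
slide [-0.25 -0.54 11.14] norm 11.15
```

View pics/w6.png

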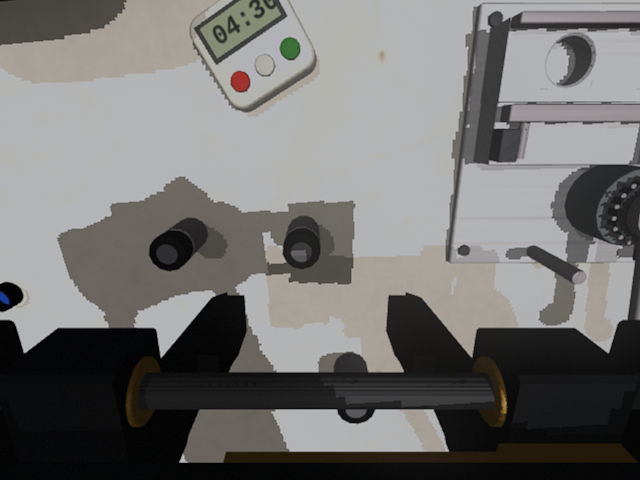

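{"name": "send_rows", "arguments": {
  "slide": [
    [0.08, -0.95, 1.1],
    [0, 0, 3.5],
    [0, 0, 3.5],
    [0, 0, 2.4],
    [0, 0, 0.6]
  ],
  "rot": [
    [0, 0, 0],
    [0, 0, 0],
    [0, 0, 0],
    [0, 0, 0],
    [0, 0, 0]
  ]
}}

```text
clock: 9.8
position: [549.2, 228.9, 16.9]
tool_rot: [0.001, 0.999, -0.042, -0.003]
ft_force: [-0.9, -0.3, -0.2]
opening: 64.9
```

{"name": "send_rows", "arguments": {
  "slide": [
    [0, 0, 0],
    [0, 0, 0],
    [0, 0, 0],
    [0, 0, 0],
    [0, 0, 0]
  ],
  "rot": [
    [0, 0, 0],
    [0, 0, 0],
    [0, 0, 0],
    [0, 0, 0],
    [0, 0, 0]
  ],
  "claw": 1.5
}}

```text
clock: 10.22
position: [553.4, 231.4, 23.7]
tool_rot: [-0.001, 0.999, -0.041, 0.002]
ft_force: [-0.4, 0.3, -0.5]
opening: 34.1
```

{"name": "send_rows", "arguments": {
  "slide": [
    [0, 0, 0],
    [0, 0, 0],
    [0, 0, 0]
  ],
  "rot": [
    [0, 0, 0],
    [0, 0, 0],
    [0, 0, 0]
  ]
}}

```text
clock: 10.47
position: [552.7, 231.2, 22.8]
tool_rot: [-0.0, 0.999, -0.041, 0.001]
ft_force: [-1.1, -1.0, 5.4]
opening: 24.3
```

Run:
```python
from h import *
o=state(); f=grab("wrist"); p=o["position"]
for d in cams.trace(f,"jar_a"):
    e=d["extent"]; print(round(d["confidence"],2),np.round(e,1),atz(f,e[0],e[1],27).round(1))
print("cap pred",proj(f,[p[0],p[1],54]))
g=grab("top"); cv2.imwrite("pics/topfull.png",g["pixels"][130:330,0:330,::-1])
```

```text
t 10.47 pos [552.7 231.2  22.8] yaw -4.68 tilt [0.0019 0.0005] F [-1.1 -1.   5.4] open 24.3
0.83 [111.2 327.4 115.5  93.9] [555.8 323.7  27. ]
0.69 [314.  325.4  61.2  97.1] [549.5 231.9  27. ]
cap pred [314.69558534 355.05606054]
```

View pics/topfull.png

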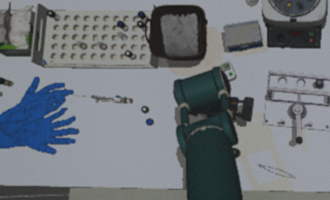

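The blue-topped thing is a lab tube and the scene has four jars. The second jar is gripped at 24.3 mm, so it is narrow too. I'll take it to pocket_1.

{"name": "send_rows", "arguments": {
  "slide": [
    [0, 0, -1],
    [0, 0, -3.5],
    [0, 0, -4],
    [0, 0, -4],
    [1.65, 3.19, 0]
  ],
  "rot": [
    [0, 0, 0],
    [0, 0, 0],
    [0, 0, 0],
    [0, 0, 0],
    [0, 0, 0]
  ]
}}

```text
clock: 11.03
position: [569.4, 203.6, 156.3]
tool_rot: [-0.004, 0.999, -0.039, 0.006]
ft_force: [2.9, 0.5, 0.4]
opening: 23.7
```

{"name": "send_rows", "arguments": {
  "slide": [
    [1.65, 3.19, 0],
    [1.65, 3.19, 0],
    [1.65, 3.19, 0],
    [1.65, 3.19, 0],
    [1.65, 3.19, 0]
  ],
  "rot": [
    [0, 0, 0],
    [0, 0, 0],
    [0, 0, 0],
    [0, 0, 0],
    [0, 0, 0]
  ]
}}

```text
clock: 11.45
position: [634.7, 30.6, 146.7]
tool_rot: [-0.0, 0.999, -0.041, -0.0]
ft_force: [0.1, 0.9, -1.2]
opening: 24.2
```

{"name": "send_rows", "arguments": {
  "slide": [
    [1.65, 3.19, 0],
    [0, 0, 2],
    [0, 0, 2],
    [0, 0, 0],
    [0, 0, 0]
  ],
  "rot": [
    [0, 0, 0],
    [0, 0, 0],
    [0, 0, 0],
    [0, 0, 0],
    [0, 0, 0]
  ]
}}

```text
clock: 11.87
position: [646.7, -1.1, 104.8]
tool_rot: [-0.0, 0.999, -0.041, -0.002]
ft_force: [0.2, 0.1, -0.4]
opening: 24.3
```

```bash
cat >> h.py <<'E'
PK=[(654.3,58.9),(649.4,-0.8),(644.5,-60.5)]
E
python3 - <<'E'
from h import *
f=grab("wrist"); o=state(); o=state(); go(649.4,-0.8,74)
for p in PK: print(proj(f,[*p,34]).round(1))
save(f,"w7.png")
E
```

```text
t 11.92 pos [648.   -0.8 106.4] yaw -4.67 tilt [-0.0017  0.0002] F [ 0.1 -0.1 -0.6] open 24.3
t 11.92 pos [648.   -0.8 106.4] yaw -4.67 tilt [-0.0017  0.0002] F [ 0.1 -0.1 -0.6] open 24.3
slide [ 0.15 -0.01  3.24] norm 3.24
[222.  256.3]
[314.5 256.5]
[407.  256.6]
```

{"name": "send_rows", "arguments": {
  "slide": [
    [0.1, 0, 1],
    [0, 0, 2],
    [0, 0, 1],
    [0, 0, 0],
    [0, 0, 0]
  ],
  "rot": [
    [0, 0, 0],
    [0, 0, 0],
    [0, 0, 0],
    [0, 0, 0],
    [0, 0, 0]
  ]
}}

```text
clock: 12.33
position: [649.0, -0.7, 66.1]
tool_rot: [-0.0, 0.999, -0.041, -0.001]
ft_force: [0.6, 0.4, -1.7]
opening: 24.3
```

Run:
```python
from h import *
state();f=grab("wrist"); o=state(); pockets(f,PK)
for p in PK: print(proj(f,[*p,34]).round(1))
cv2.imwrite("pics/c7.png",cv2.resize(f["pixels"][225:375,190:490,::-1],(800,400),interpolation=cv2.INTER_CUBIC))
```

```text
t 12.33 pos [649.   -0.7  66.1] yaw -4.65 tilt [-0.0015  0.0001] F [ 0.6  0.4 -1.7] open 24.3
t 12.38 pos [649.8  -0.8  67. ] yaw -4.66 tilt [ 0.0002 -0.    ] F [ 0.4  0.3 -1.6] open 24.2
pocket [645.3 -62.4  34. ] r ratio 1.11
[205.7 284.6]
[315.3 284.9]
[424.9 285.1]
```

View pics/c7.png

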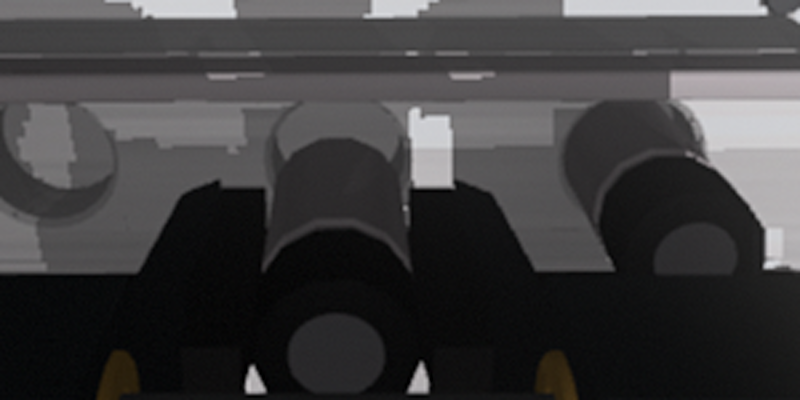

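Jar 2 sits centred over the middle bore, and jar 1 is fully down in pocket_2 on the right. Inserting.

{"name": "send_rows", "arguments": {
  "slide": [
    [0, 0, 0.5],
    [0, 0, 0.5],
    [0, 0, 0.4],
    [0, 0, 0.3],
    [0, 0, 0.3]
  ],
  "rot": [
    [0, 0, 0],
    [0, 0, 0],
    [0, 0, 0],
    [0, 0, 0],
    [0, 0, 0]
  ]
}}

```text
clock: 12.8
position: [649.5, -1.2, 46.2]
tool_rot: [-0.0, 0.999, -0.041, -0.0]
ft_force: [0.7, 0.5, -0.9]
opening: 24.1
```

{"name": "send_rows", "arguments": {
  "slide": [
    [0, 0, 0.2],
    [0, 0, 0.2],
    [0, 0, 0.1],
    [0, 0, 0.1],
    [0, 0, 0]
  ],
  "rot": [
    [0, 0, 0],
    [0, 0, 0],
    [0, 0, 0],
    [0, 0, 0],
    [0, 0, 0]
  ]
}}

```text
clock: 13.22
position: [649.8, -1.2, 40.9]
tool_rot: [0.0, 0.999, -0.041, 0.0]
ft_force: [-0.5, 0.5, -0.1]
opening: 24.1
```

{"name": "send_rows", "arguments": {
  "slide": [
    [0, 0, 0.1],
    [0, 0, 0],
    [0, 0, 0],
    [0, 0, 0],
    [0, 0, 0]
  ],
  "rot": [
    [0, 0, 0],
    [0, 0, 0],
    [0, 0, 0],
    [0, 0, 0],
    [0, 0, 0]
  ],
  "claw": 4.2
}}

```text
clock: 13.63
position: [649.7, -1.1, 39.7]
tool_rot: [-0.0, 0.999, -0.041, 0.0]
ft_force: [0.7, -0.3, -0.1]
opening: 41.8
```

{"name": "send_rows", "arguments": {
  "slide": [
    [0, 0, -1.5],
    [0, 0, -3],
    [0, 0, -4],
    [0, 0, -4],
    [0, 0, -1]
  ],
  "rot": [
    [0, 0, 0],
    [0, 0, 0],
    [0, 0, 0],
    [0, 0, 0],
    [0, 0, 0]
  ]
}}

```text
clock: 14.05
position: [653.8, -1.3, 182.7]
tool_rot: [-0.0, 0.999, -0.041, 0.006]
ft_force: [0.4, -1.1, 1.4]
opening: 41.8
```

{"name": "send_rows", "arguments": {
  "slide": [
    [-1.2, -3.2, 0],
    [-1.2, -3.2, 0],
    [-1.2, -3.2, 0],
    [-1.2, -3.2, 0],
    [-1.2, -3.2, 0]
  ],
  "rot": [
    [0, 0, 0],
    [0, 0, 0],
    [0, 0, 0],
    [0, 0, 0],
    [0, 0, 0]
  ],
  "claw": 6.5
}}

```text
clock: 14.47
position: [602.3, 164.5, 174.5]
tool_rot: [-0.0, 0.999, -0.041, 0.0]
ft_force: [0.3, -0.5, -0.7]
opening: 65.4
```

{"name": "send_rows", "arguments": {
  "slide": [
    [-1.2, -3.2, 0],
    [-1.2, -3.2, 0],
    [-1.2, -3.2, 0],
    [-1.2, -3.2, 0],
    [-1.2, -3, 2]
  ],
  "rot": [
    [0, 0, 0],
    [0, 0, 0],
    [0, 0, 0],
    [0, 0, 0],
    [0, 0, 0]
  ]
}}

```text
clock: 14.88
position: [558.2, 328.9, 159.0]
tool_rot: [-0.002, 0.999, -0.041, 0.004]
ft_force: [0.1, 0.5, 0.0]
opening: 65.4
```

Run:
```python
from h import *
state(); f=grab("wrist"); save(f,"w8.png")
for d in cams.trace(f,"jar_a"):
    e=d["extent"]; print(round(d["confidence"],2),np.round(e,1),atz(f,e[0],e[1],27).round(1)); fitjar(f,atz(f,e[0],e[1],27),d["region"])
f=grab("scene")
for d in cams.trace(f,"jar_a"): print("scene",np.round(d["extent"],1),round(d["confidence"],2),atz(f,*d["extent"][:2],27).round())
for p in [(649.5,-1)]:
  for z in (18,33): m=jarmask(f,p,25,z).nonzero(); print(z,m[0].min(),m[0].max(),m[1].mean())
state(); go(555.7,318.4,20.5)
```

```text
t 14.88 pos [558.2 328.9 159. ] yaw -4.67 tilt [0.0077 0.0043] F [0.1 0.5 0. ] open 65.4
0.76 [329.8 238.2  31.3  46.5] [555.2 318.1  27. ]
  D 25 xy [556.4 318.5] iou 0.926
  D 30 xy [557.2 319.7] iou 0.707
0.57 [466.9 347.6  13.   11.4] [443. 202.  27.]
  D 25 xy [448.6 215.7] iou 0.074
  D 30 xy [455.8 215.4] iou 0.058
scene [214.8 246.8  10.   18. ] 0.54 [418. 201.  27.]
scene [315.7 237.2  55.2  22.5] 0.38 [639.  27.  27.]
scene [313.4 250.7  93.6  56.3] 0.15 [573. -21.  27.]
18 222 243 325.2450980392157
33 217 238 325.45023696682466
t 15.08 pos [554.9 326.  153.4] yaw -4.55 tilt [-0.0017 -0.0014] F [-0.4 -0.9 -0. ] open 65.3
slide [ 0.16  0.73 13.29] norm 13.31
```

{"name": "send_rows", "arguments": {
  "slide": [
    [0.15, 0.73, 3],
    [0, 0, 3.5],
    [0, 0, 3.5],
    [0, 0, 2.5],
    [0, 0, 0.7]
  ],
  "rot": [
    [0, 0, 0],
    [0, 0, 0],
    [0, 0, 0],
    [0, 0, 0],
    [0, 0, 0]
  ]
}}

```text
clock: 15.5
position: [554.3, 314.8, 18.0]
tool_rot: [0.002, 0.999, -0.042, -0.003]
ft_force: [-1.0, -1.0, -0.1]
opening: 64.8
```

{"name": "send_rows", "arguments": {
  "slide": [
    [0, 0, 0],
    [0, 0, 0],
    [0, 0, 0],
    [0, 0, 0],
    [0, 0, 0]
  ],
  "rot": [
    [0, 0, 0],
    [0, 0, 0],
    [0, 0, 0],
    [0, 0, 0],
    [0, 0, 0]
  ],
  "claw": 1.5
}}

```text
clock: 15.92
position: [558.6, 318.9, 25.0]
tool_rot: [-0.001, 0.999, -0.041, 0.002]
ft_force: [-0.0, 0.6, 0.4]
opening: 33.6
```

{"name": "send_rows", "arguments": {
  "slide": [
    [0, 0, 0],
    [0, 0, 0],
    [0, 0, 0]
  ],
  "rot": [
    [0, 0, 0],
    [0, 0, 0],
    [0, 0, 0]
  ]
}}

```text
clock: 16.17
position: [557.8, 318.6, 24.0]
tool_rot: [-0.0, 0.999, -0.041, 0.001]
ft_force: [-0.4, -1.1, 5.9]
opening: 24.3
```

Run:
```python
from h import *
o=state(); go(*PK[0],145)
```

```text
t 16.17 pos [557.8 318.6  24. ] yaw -4.67 tilt [0.002  0.0008] F [-0.4 -1.1  5.9] open 24.3
slide [ 11.76  25.09 -12.1 ] norm 30.23
```

{"name": "send_rows", "arguments": {
  "slide": [
    [0, 0, -1],
    [0, 0, -3.5],
    [0, 0, -4],
    [0, 0, -4],
    [1.47, 3.14, 0]
  ],
  "rot": [
    [0, 0, 0],
    [0, 0, 0],
    [0, 0, 0],
    [0, 0, 0],
    [0, 0, 0]
  ]
}}

```text
clock: 16.58
position: [572.7, 292.4, 157.9]
tool_rot: [-0.005, 0.999, -0.039, 0.006]
ft_force: [2.0, 0.9, 0.6]
opening: 24.4
```

{"name": "send_rows", "arguments": {
  "slide": [
    [1.47, 3.14, 0],
    [1.47, 3.14, 0],
    [1.47, 3.14, 0],
    [1.47, 3.14, 0],
    [1.47, 3.14, 0]
  ],
  "rot": [
    [0, 0, 0],
    [0, 0, 0],
    [0, 0, 0],
    [0, 0, 0],
    [0, 0, 0]
  ]
}}

```text
clock: 17.0
position: [629.1, 121.8, 147.6]
tool_rot: [0.0, 0.999, -0.041, -0.0]
ft_force: [0.5, 0.3, -2.0]
opening: 24.3
```

{"name": "send_rows", "arguments": {
  "slide": [
    [1.47, 3.14, 0],
    [1.47, 3.14, 0],
    [0, 0, 2],
    [0, 0, 2],
    [0, 0, 0]
  ],
  "rot": [
    [0, 0, 0],
    [0, 0, 0],
    [0, 0, 0],
    [0, 0, 0],
    [0, 0, 0]
  ]
}}

```text
clock: 17.42
position: [650.1, 57.0, 103.0]
tool_rot: [0.0, 0.999, -0.042, -0.004]
ft_force: [-1.1, -0.7, -1.9]
opening: 24.3
```

Run:
```python
from h import *
f=grab("wrist");f=grab("wrist"); f=grab("wrist"); o=state(); go(*PK[0],67)
```

```text
t 17.57 pos [653.3  58.5 107.8] yaw -4.66 tilt [-0.0008  0.    ] F [-0.2  0.   0.1] open 24.2
slide [ 0.1  -0.04  4.08] norm 4.08
```

{"name": "send_rows", "arguments": {
  "slide": [
    [0.08, -0.04, 1],
    [0, 0, 2],
    [0, 0, 1],
    [0, 0, 0],
    [0, 0, 0]
  ],
  "rot": [
    [0, 0, 0],
    [0, 0, 0],
    [0, 0, 0],
    [0, 0, 0],
    [0, 0, 0]
  ]
}}

```text
clock: 17.98
position: [653.8, 58.9, 67.0]
tool_rot: [0.0, 0.999, -0.041, -0.001]
ft_force: [-0.8, -1.0, -0.8]
opening: 24.4
```

Run:
```python
from h import *
f=grab("wrist");f=grab("wrist"); o=state()
cv2.imwrite("pics/c9.png",cv2.resize(f["pixels"][225:375,240:540,::-1],(800,400),interpolation=cv2.INTER_CUBIC))
```

```text
t 18.08 pos [655.1  58.9  68.5] yaw -4.66 tilt [0.0014 0.0001] F [ 0.4  0.8 -1.3] open 24.2
```

View pics/c9.png

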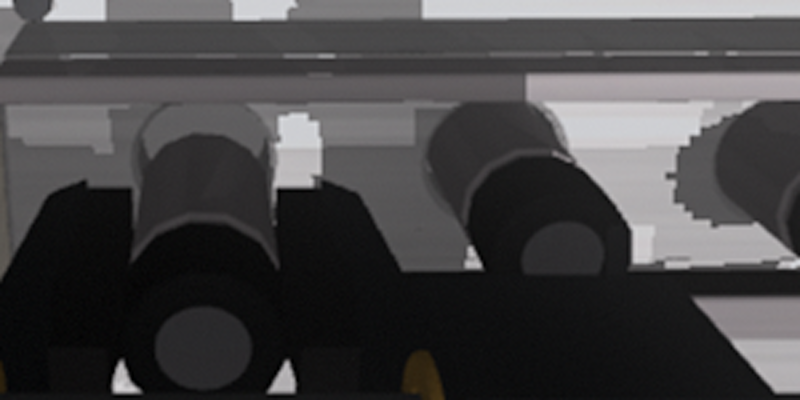

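The jar is centred over pocket_0, and the jar in the middle pocket sits at its full depth. Inserting.

{"name": "send_rows", "arguments": {
  "slide": [
    [-0.05, 0, 0.5],
    [0, 0, 0.5],
    [0, 0, 0.4],
    [0, 0, 0.3],
    [0, 0, 0.3]
  ],
  "rot": [
    [0, 0, 0],
    [0, 0, 0],
    [0, 0, 0],
    [0, 0, 0],
    [0, 0, 0]
  ]
}}

```text
clock: 18.5
position: [653.7, 58.5, 47.0]
tool_rot: [0.0, 0.999, -0.041, -0.0]
ft_force: [0.6, 0.8, -1.5]
opening: 24.0
```

{"name": "send_rows", "arguments": {
  "slide": [
    [0, 0, 0.2],
    [0, 0, 0.2],
    [0, 0, 0.2],
    [0, 0, 0.1],
    [0, 0, 0]
  ],
  "rot": [
    [0, 0, 0],
    [0, 0, 0],
    [0, 0, 0],
    [0, 0, 0],
    [0, 0, 0]
  ]
}}

```text
clock: 18.92
position: [654.3, 58.5, 42.1]
tool_rot: [0.0, 0.999, -0.041, 0.0]
ft_force: [-2.3, -0.0, 5.8]
opening: 24.3
```

{"name": "send_rows", "arguments": {
  "slide": [
    [0, 0, 0],
    [0, 0, 0],
    [0, 0, 0],
    [0, 0, 0],
    [0, 0, 0]
  ],
  "rot": [
    [0, 0, 0],
    [0, 0, 0],
    [0, 0, 0],
    [0, 0, 0],
    [0, 0, 0]
  ],
  "claw": 4.2
}}

```text
clock: 19.33
position: [653.9, 58.6, 40.4]
tool_rot: [0.0, 0.999, -0.041, -0.0]
ft_force: [0.1, 0.1, -0.4]
opening: 42.1
```

{"name": "send_rows", "arguments": {
  "slide": [
    [0, 0, -1.5],
    [0, 0, -3],
    [0, 0, -4],
    [0, 0, -4],
    [0, 0, -1]
  ],
  "rot": [
    [0, 0, 0],
    [0, 0, 0],
    [0, 0, 0],
    [0, 0, 0],
    [0, 0, 0]
  ]
}}

```text
clock: 19.75
position: [658.0, 58.8, 183.5]
tool_rot: [-0.001, 0.999, -0.041, 0.006]
ft_force: [0.6, 0.6, 2.2]
opening: 42.1
```

{"name": "send_rows", "arguments": {
  "slide": [
    [-3.07, -1.52, 0],
    [-3.07, -1.52, 0],
    [-3.07, -1.52, 0],
    [-3.07, -1.52, 0],
    [-3.07, -1.52, 0]
  ],
  "rot": [
    [0, 0, 0],
    [0, 0, 0],
    [0, 0, 0],
    [0, 0, 0],
    [0, 0, 0]
  ],
  "claw": 7
}}

```text
clock: 20.17
position: [505.7, 147.4, 175.3]
tool_rot: [-0.0, 0.999, -0.041, -0.0]
ft_force: [-0.2, -0.2, -0.2]
opening: 69.7
```

{"name": "send_rows", "arguments": {
  "slide": [
    [-3.07, -1.52, 0],
    [-3.07, -1.52, 0],
    [-3.07, -1.52, 2],
    [0, 0, 0],
    [0, 0, 0]
  ],
  "rot": [
    [0, 0, 0],
    [0, 0, 0],
    [0, 0, 0],
    [0, 0, 0],
    [0, 0, 0]
  ]
}}

```text
clock: 20.58
position: [416.7, 200.0, 154.2]
tool_rot: [0.001, 0.999, -0.039, -0.001]
ft_force: [-0.3, -1.0, 0.8]
opening: 70.2
```

Run:
```python
from h import *
state(); f=grab("wrist"); save(f,"w10.png")
for d in cams.trace(f,"jar_a"):
    e=d["extent"]; print(round(d["confidence"],2),np.round(e,1),atz(f,e[0],e[1],27).round(1)); fitjar(f,atz(f,e[0],e[1],27),d["region"])
f=grab("scene"); save(f,"s10.png")
for d in cams.trace(f,"jar_a"): print("scene",np.round(d["extent"],1),round(d["confidence"],2),atz(f,*d["extent"][:2],27).round())
for p in PK:
  for z in (18,33): m=jarmask(f,p,25,z).nonzero(); print(z,m[0].min(),m[0].max(),m[1].mean())
cv2.imwrite("pics/c10.png",np.vstack([cv2.resize(f["pixels"][205:275,260:380,::-1],(600,350),interpolation=cv2.INTER_CUBIC)]))
state(); go(419,200,20.5)
```

```text
t 20.58 pos [416.7 200.  154.2] yaw -4.52 tilt [-0.0024 -0.0011] F [-0.3 -1.   0.8] open 70.2
0.76 [316.7 232.1  44.4  54.3] [419.7 198.6  27. ]
  D 25 xy [420.  201.3] iou 0.831
  D 30 xy [420.6 200.3] iou 0.929
0.71 [605.5  22.8  69.   42. ] [550.3  -5.9  27. ]
  D 25 xy [562.8 -13.1] iou 0.395
  D 30 xy [564.4 -15.9] iou 0.406
scene [340.2 237.9   6.1   8.6] 0.57 [680. -29.  27.]
scene [218.  246.4  13.   21.1] 0.5 [425. 196.  27.]
scene [312.6 223.2  13.3  16.1] 0.41 [706.  95.  27.]
18 216 236 310.02150537634407
33 211 232 310.0
18 222 243 325.2216748768473
33 217 238 325.2266009852217
18 228 250 340.97727272727275
33 223 245 340.97727272727275
t 20.78 pos [420.8 199.8 156.5] yaw -4.74 tilt [0.0019 0.0005] F [-0.3 -1.   1.2] open 69.9
slide [-0.21 -0.   13.6 ] norm 13.6
```

View pics/c10.png

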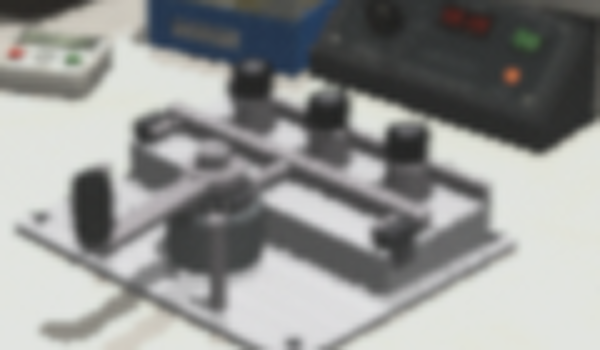

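The scene crop shows all three jars standing at equal height in the bores. The remaining jar fits a 30 mm diameter, so I'll grasp it.

{"name": "send_rows", "arguments": {
  "slide": [
    [0, 0, 3.5],
    [0, 0, 3.5],
    [0, 0, 3.5],
    [0, 0, 2.5],
    [0, 0, 0.6]
  ],
  "rot": [
    [0, 0, 0],
    [0, 0, 0],
    [0, 0, 0],
    [0, 0, 0],
    [0, 0, 0]
  ]
}}

```text
clock: 21.2
position: [417.0, 197.9, 15.8]
tool_rot: [0.002, 0.999, -0.042, -0.003]
ft_force: [0.1, 0.1, -1.0]
opening: 70.2
```

{"name": "send_rows", "arguments": {
  "slide": [
    [0, 0, 0],
    [0, 0, 0],
    [0, 0, 0],
    [0, 0, 0],
    [0, 0, 0]
  ],
  "rot": [
    [0, 0, 0],
    [0, 0, 0],
    [0, 0, 0],
    [0, 0, 0],
    [0, 0, 0]
  ],
  "claw": 1.5
}}

```text
clock: 21.62
position: [420.8, 200.5, 21.4]
tool_rot: [-0.001, 0.999, -0.041, 0.002]
ft_force: [1.1, 0.4, -0.1]
opening: 39.0
```

{"name": "send_rows", "arguments": {
  "slide": [
    [0, 0, 0],
    [0, 0, 0],
    [0, 0, 0],
    [0, 0, 0]
  ],
  "rot": [
    [0, 0, 0],
    [0, 0, 0],
    [0, 0, 0],
    [0, 0, 0]
  ]
}}

```text
clock: 21.95
position: [420.0, 200.3, 20.7]
tool_rot: [-0.0, 0.999, -0.041, 0.001]
ft_force: [-0.5, 0.1, 5.9]
opening: 29.3
```

Run:
```python
from h import *
o=state(); go(547,-319,145)
```

```text
t 21.95 pos [420.  200.3  20.7] yaw -4.67 tilt [0.0019 0.0007] F [-0.5  0.1  5.9] open 29.3
slide [ 16.91  50.71 -12.45] norm 54.89
```

{"name": "send_rows", "arguments": {
  "slide": [
    [0, 0, -1.5],
    [0, 0, -4],
    [0, 0, -4.1],
    [0, 0, -4.1],
    [1.21, 3.62, 0]
  ],
  "rot": [
    [0, 0, 0],
    [0, 0, 0],
    [0, 0, 0],
    [0, 0, 0],
    [0, 0, 0]
  ]
}}

```text
clock: 22.37
position: [433.0, 168.5, 165.4]
tool_rot: [-0.004, 0.999, -0.038, 0.007]
ft_force: [2.6, -0.1, 0.0]
opening: 29.0
```

{"name": "send_rows", "arguments": {
  "slide": [
    [1.21, 3.62, 0],
    [1.21, 3.62, 0],
    [1.21, 3.62, 0],
    [1.21, 3.62, 0],
    [1.21, 3.62, 0]
  ],
  "rot": [
    [0, 0, 0],
    [0, 0, 0],
    [0, 0, 0],
    [0, 0, 0],
    [0, 0, 0]
  ]
}}

```text
clock: 22.78
position: [473.2, -24.2, 156.3]
tool_rot: [-0.0, 0.999, -0.041, -0.0]
ft_force: [0.7, 0.4, -1.4]
opening: 29.4
```

{"name": "send_rows", "arguments": {
  "slide": [
    [1.21, 3.62, 0],
    [1.21, 3.62, 0],
    [1.21, 3.62, 0],
    [1.21, 3.62, 0],
    [1.21, 3.62, 0]
  ],
  "rot": [
    [0, 0, 0],
    [0, 0, 0],
    [0, 0, 0],
    [0, 0, 0],
    [0, 0, 0]
  ]
}}

```text
clock: 23.2
position: [518.7, -209.5, 155.9]
tool_rot: [-0.0, 0.999, -0.041, -0.001]
ft_force: [1.2, 0.4, -1.8]
opening: 29.7
```

{"name": "send_rows", "arguments": {
  "slide": [
    [1.21, 3.62, 0],
    [1.21, 3.62, 0],
    [1.21, 3.62, 0],
    [0, 0, 0],
    [0, 0, 0]
  ],
  "rot": [
    [0, 0, 0],
    [0, 0, 0],
    [0, 0, 0],
    [0, 0, 0],
    [0, 0, 0]
  ]
}}

```text
clock: 23.62
position: [546.0, -320.7, 155.5]
tool_rot: [-0.0, 0.999, -0.042, -0.001]
ft_force: [0.0, 0.6, -2.5]
opening: 29.3
```

Run:
```python
from h import *
o=state(); f=grab("wrist"); save(f,"w11.png")
for d in cams.trace(f,"reject_tray"):
    e=d["extent"]; print(d["confidence"],np.round(e),atz(f,e[0],e[1],3).round())
p=o["position"]; print("land px",proj(f,[p[0],p[1],3]))
f=grab("wrist"); o=state(); go(547,-319,25)
```

```text
t 23.62 pos [ 546.  -320.7  155.5] yaw -4.85 tilt [-0.0014  0.0009] F [ 0.   0.6 -2.5] open 29.3
0.63 [325. 223. 228. 184.] [ 550. -329.    3.]
0.34 [  3. 179.   6.  18.] [609. -65.   3.]
0.29 [ 41. 190.  80. 222.] [598. -93.   3.]
land px [315.65137299 227.66483102]
t 23.77 pos [ 545.8 -317.6  155.8] yaw -4.66 tilt [-0.0017  0.0015] F [-0.3 -0.2 -1.8] open 29.0
slide [ 0.16  0.14 13.08] norm 13.08
```

View pics/w11.png

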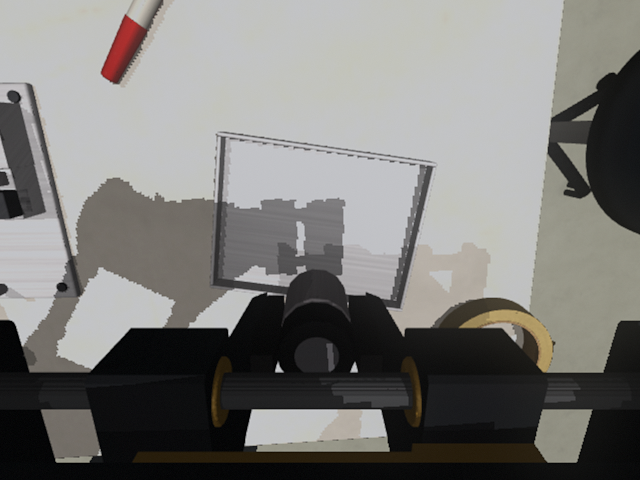

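The tray is centred under the jar (landing point 316,228). Lowering.

{"name": "send_rows", "arguments": {
  "slide": [
    [0, 0, 3.5],
    [0, 0, 3.5],
    [0, 0, 3],
    [0, 0, 1.8],
    [0, 0, 0.6]
  ],
  "rot": [
    [0, 0, 0],
    [0, 0, 0],
    [0, 0, 0],
    [0, 0, 0],
    [0, 0, 0]
  ]
}}

```text
clock: 24.18
position: [543.4, -315.3, 28.4]
tool_rot: [-0.002, 0.999, -0.04, -0.003]
ft_force: [-0.7, 0.7, -1.6]
opening: 29.3
```

{"name": "send_rows", "arguments": {
  "slide": [
    [0, 0, 0.2],
    [0, 0, 0.2],
    [0, 0, 0.1],
    [0, 0, 0.1],
    [0, 0, 0]
  ],
  "rot": [
    [0, 0, 0],
    [0, 0, 0],
    [0, 0, 0],
    [0, 0, 0],
    [0, 0, 0]
  ]
}}

```text
clock: 24.6
position: [547.5, -319.6, 28.1]
tool_rot: [0.001, 0.999, -0.041, 0.001]
ft_force: [-0.4, 0.7, -1.6]
opening: 29.0
```

{"name": "send_rows", "arguments": {
  "slide": [
    [0, 0, 0.15],
    [0, 0, 0.1],
    [0, 0, 0.1],
    [0, 0, 0],
    [0, 0, 0]
  ],
  "rot": [
    [0, 0, 0],
    [0, 0, 0],
    [0, 0, 0],
    [0, 0, 0],
    [0, 0, 0]
  ]
}}

```text
clock: 25.02
position: [546.8, -319.3, 23.8]
tool_rot: [0.0, 0.999, -0.041, 0.0]
ft_force: [-1.6, -0.1, 3.5]
opening: 28.9
```

{"name": "send_rows", "arguments": {
  "slide": [
    [0, 0, 0],
    [0, 0, 0],
    [0, 0, 0],
    [0, 0, 0],
    [0, 0, 0]
  ],
  "rot": [
    [0, 0, 0],
    [0, 0, 0],
    [0, 0, 0],
    [0, 0, 0],
    [0, 0, 0]
  ],
  "claw": 5
}}

```text
clock: 25.43
position: [546.4, -319.0, 22.9]
tool_rot: [-0.0, 0.999, -0.041, -0.0]
ft_force: [-0.0, 0.1, -0.1]
opening: 50.1
```

{"name": "send_rows", "arguments": {
  "slide": [
    [0, 0, -1.5],
    [0, 0, -3],
    [0, 0, -4],
    [0, 0, -4],
    [0, 0, -2.5]
  ],
  "rot": [
    [0, 0, 0],
    [0, 0, 0],
    [0, 0, 0],
    [0, 0, 0],
    [0, 0, 0]
  ]
}}

```text
clock: 25.85
position: [547.9, -320.0, 177.5]
tool_rot: [0.001, 0.999, -0.041, 0.002]
ft_force: [0.4, -0.7, 0.8]
opening: 50.2
```

Run:
```python
from h import *
state(); f=grab("wrist")
for d in cams.trace(f,"jar_a"):
    e=d["extent"]; print(round(d["confidence"],2),np.round(e,1),atz(f,e[0],e[1],27).round(1)); fitjar(f,atz(f,e[0],e[1],27),d["region"],3)
```

```text
t 25.85 pos [ 547.9 -320.   177.5] yaw -4.68 tilt [ 0.0041 -0.0026] F [ 0.4 -0.7  0.8] open 50.2
0.72 [315.9 233.6  36.8  49.1] [ 544.  -320.3   27. ]
  D 25 xy [ 546.5 -319.8] iou 0.828
  D 30 xy [ 546.8 -319.1] iou 0.923
0.64 [ 46.9 192.1  93.8 208.2] [598.  -99.4  27. ]
  D 25 xy [598.  -94.8] iou 0.155
  D 30 xy [581.4 -91.3] iou 0.191
```

{"name": "send_rows", "arguments": {
  "slide": [
    [-1.26, -3.41, 0],
    [-1.26, -3.41, 0],
    [-1.26, -3.41, 0],
    [-1.26, -3.41, 0],
    [-1.26, -3.41, 0]
  ],
  "rot": [
    [0, 0, 0],
    [0, 0, 0],
    [0, 0, 0],
    [0, 0, 0],
    [0, 0, 0]
  ]
}}

```text
clock: 26.37
position: [496.1, -142.4, 171.6]
tool_rot: [-0.0, 0.999, -0.041, -0.001]
ft_force: [-0.0, 0.1, 0.9]
opening: 49.7
```

{"name": "send_rows", "arguments": {
  "slide": [
    [-1.26, -3.41, 0],
    [-1.26, -3.41, 0],
    [-1.26, -3.41, 0],
    [-1.26, -3.41, 0],
    [0, 0, 0]
  ],
  "rot": [
    [0, 0, 0],
    [0, 0, 0],
    [0, 0, 0],
    [0, 0, -5],
    [0, 0, -5]
  ]
}}

```text
clock: 26.78
position: [455.5, 0.9, 171.5]
tool_rot: [-0.001, 0.999, 0.05, -0.002]
ft_force: [-0.4, -0.9, -0.1]
opening: 49.9
```

Run:
```python
from h import *
f=grab("wrist");f=grab("wrist");f=grab("wrist");state(); save(f,"w12.png")
for l in ["knob","spindle"]:
  for d in cams.trace(f,l)[:2]: print(l,d["confidence"],np.round(d["extent"],1))
print(proj(f,[459,-4,98]),proj(f,[559.8,6.2,75]))
```

```text
t 26.93 pos [457.9  -3.4 172.3] yaw 5.29 tilt [-0.0011 -0.0003] F [-0.2 -0.1 -0.6] open 50.2
knob 0.87 [317.4 169.4  49.8 202.5]
spindle 0.96 [319.4  96.2  68.1  69.9]
spindle 0.57 [240.2 308.4 101.6  43.7]
[317.55847627 256.78418946] [317.13878009  93.25644691]
```

View pics/w12.png

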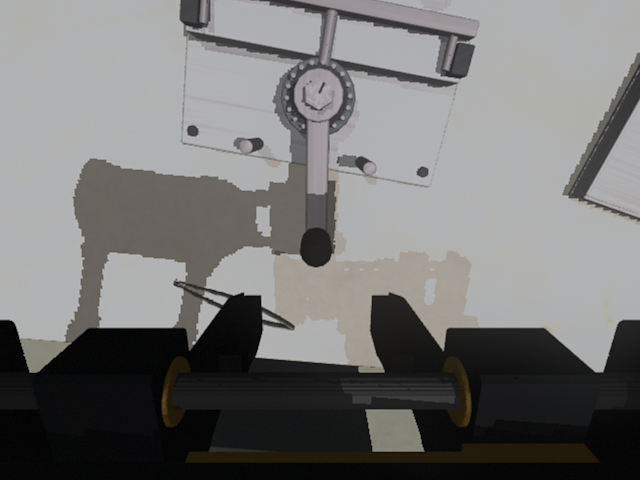

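The knob is at (316,247) and the handle lines up with the tool's x axis. The 30 mm jar stands upright in mid-tray. I'll lower onto the knob and grip it.

{"name": "send_rows", "arguments": {
  "slide": [
    [0.35, 0, 2],
    [0, 0, 3.5],
    [0, 0, 3],
    [0, 0, 1.5],
    [0, 0, 0.6]
  ],
  "rot": [
    [0, 0, 0],
    [0, 0, 0],
    [0, 0, 0],
    [0, 0, 0],
    [0, 0, 0]
  ]
}}

```text
clock: 27.45
position: [459.5, -4.7, 63.7]
tool_rot: [-0.0, 0.999, 0.045, -0.003]
ft_force: [-0.7, -0.2, -1.1]
opening: 49.8
```

{"name": "send_rows", "arguments": {
  "slide": [
    [0, 0, 0],
    [0, 0, 0],
    [0, 0, 0],
    [0, 0, 0],
    [0, 0, 0]
  ],
  "rot": [
    [0, 0, 0],
    [0, 0, 0],
    [0, 0, 0],
    [0, 0, 0],
    [0, 0, 0]
  ],
  "claw": 1.2,
  "force": 20
}}

```text
clock: 27.87
position: [463.5, -3.8, 68.6]
tool_rot: [0.0, 0.999, 0.046, 0.002]
ft_force: [-0.1, 0.4, 1.8]
opening: 21.1
```

Run:
```python
from h import *
state()
```

```text
t 27.87 pos [463.5  -3.8  68.6] yaw 5.29 tilt [ 0.0031 -0.0002] F [-0.1  0.4  1.8] open 21.1
```

{"name": "send_rows", "arguments": {
  "slide": [
    [0.064, -1.132, 0],
    [0.064, -1.132, 0],
    [0.064, -1.132, 0],
    [0.064, -1.132, 0],
    [0.064, -1.132, 0]
  ],
  "rot": [
    [0, 0, 6.5],
    [0, 0, 6.5],
    [0, 0, 6.5],
    [0, 0, 6.5],
    [0, 0, 6.5]
  ]
}}

```text
clock: 28.28
position: [474.0, 50.8, 68.6]
tool_rot: [0.001, 0.971, -0.237, 0.002]
ft_force: [1.4, -6.8, 1.1]
opening: 21.3
```

{"name": "send_rows", "arguments": {
  "slide": [
    [0.05, -1.02, 0],
    [0.03, -0.7, 0],
    [0, 0, 0],
    [0, 0, 0]
  ],
  "rot": [
    [0, 0, 5.9],
    [0, 0, 4],
    [0, 0, 0],
    [0, 0, 0]
  ]
}}

```text
clock: 28.62
position: [483.4, 65.5, 68.6]
tool_rot: [-0.0, 0.948, -0.317, 0.002]
ft_force: [1.0, -4.7, 3.7]
opening: 21.4
```

```bash
cat >> h.py <<'E'
def lev():
    o=state(); p=o["position"]; a=np.array([559.8,6.2]); d=p[:2]-a; ang=np.degrees(np.arctan2(d[1],-d[0])); M=Rq(o["tool_rot"]); yaw=np.degrees(np.arctan2(M[1,0],M[0,0]))
    print("r",np.linalg.norm(d).round(1),"lever by pos",round(np.radians(ang-4.6),3),"by yaw",round(np.radians(-4.6-yaw),3),"F tool",(M.T@o["ft_force"]).round(1),"T",np.round(o["wrist_torque"],2))
E
python3 -c "
from h import *
lev()"
```

```text
t 28.62 pos [483.4  65.5  68.6] yaw -36.95 tilt [ 0.0032 -0.001 ] F [ 1.  -4.7  3.7] open 21.4
r 96.7 lever by pos 0.58 by yaw 0.565 F tool [ 3.6  3.2 -3.7] T [-0.64 -0.09 -0.22]
```

{"name": "send_rows", "arguments": {
  "slide": [
    [0.065, 1.127, 0],
    [0.065, 1.127, 0],
    [0.065, 1.127, 0],
    [0.065, 1.127, 0],
    [0.065, 1.127, 0]
  ],
  "rot": [
    [0, 0, -6.6],
    [0, 0, -6.6],
    [0, 0, -6.6],
    [0, 0, -6.6],
    [0, 0, -6.6]
  ]
}}

```text
clock: 29.03
position: [463.1, 13.5, 68.5]
tool_rot: [-0.0, 0.999, -0.032, 0.001]
ft_force: [0.1, 0.6, 5.3]
opening: 21.1
```

{"name": "send_rows", "arguments": {
  "slide": [
    [0.065, 1.127, 0],
    [0.065, 1.127, 0],
    [0.065, 1.127, 0],
    [0.065, 1.127, 0],
    [0.065, 1.127, 0]
  ],
  "rot": [
    [0, 0, -6.6],
    [0, 0, -6.6],
    [0, 0, -6.6],
    [0, 0, -6.6],
    [0, 0, -6.6]
  ]
}}

```text
clock: 29.45
position: [475.0, -41.0, 68.5]
tool_rot: [-0.0, 0.967, 0.253, 0.001]
ft_force: [0.1, 1.5, 5.5]
opening: 21.0
```

```bash
python3 -c "
from h import *
lev()
grab('top'); grab('top'); lev()"
```

```text
t 29.45 pos [475.  -41.   68.5] yaw 29.31 tilt [0.0024 0.0009] F [0.1 1.5 5.5] open 21.0
r 97.0 lever by pos -0.588 by yaw -0.592 F tool [ 0.8 -1.3 -5.5] T [ 0.3  -0.05  0.08]
t 29.55 pos [475.3 -41.5  68.5] yaw 29.04 tilt [0.0021 0.0005] F [-2.2  0.2  8.6] open 21.2
r 97.0 lever by pos -0.594 by yaw -0.587 F tool [-1.8 -1.2 -8.6] T [0.02 0.29 0.18]
```

{"name": "send_rows", "arguments": {
  "slide": [
    [0.066, -1.144, 0],
    [0.066, -1.144, 0],
    [0.066, -1.144, 0],
    [0.066, -1.144, 0],
    [0.066, -1.144, 0]
  ],
  "rot": [
    [0, 0, 6.7],
    [0, 0, 6.7],
    [0, 0, 6.7],
    [0, 0, 6.7],
    [0, 0, 6.7]
  ]
}}

```text
clock: 29.97
position: [463.2, 14.6, 68.5]
tool_rot: [0.0, 0.999, -0.043, 0.002]
ft_force: [1.0, -3.9, 5.4]
opening: 21.4
```

{"name": "send_rows", "arguments": {
  "slide": [
    [0.066, -1.144, 0],
    [0.066, -1.144, 0],
    [0.066, -1.144, 0],
    [0.066, -1.144, 0],
    [0.066, -1.144, 0]
  ],
  "rot": [
    [0, 0, 6.7],
    [0, 0, 6.7],
    [0, 0, 6.7],
    [0, 0, 6.7],
    [0, 0, 6.7]
  ]
}}

```text
clock: 30.38
position: [484.2, 66.6, 68.5]
tool_rot: [0.001, 0.945, -0.328, 0.002]
ft_force: [-5.6, -20.3, 6.1]
opening: 21.3
```

```bash
python3 -c "
from h import *
lev()
grab('top'); grab('top'); lev()"
```

```text
t 30.38 pos [484.2  66.6  68.5] yaw -38.34 tilt [ 0.0033 -0.0022] F [ -5.6 -20.3   6.1] open 21.3
r 96.8 lever by pos 0.593 by yaw 0.589 F tool [ 8.2 19.4 -6.1] T [-4.22  2.02  0.22]
t 30.48 pos [483.9  66.3  68.4] yaw -38.1 tilt [ 0.0017 -0.0033] F [-0.2 -7.7  7. ] open 21.1
r 96.8 lever by pos 0.589 by yaw 0.585 F tool [ 4.6  6.2 -7. ] T [-1.27  0.12 -0.02]
```

{"name": "send_rows", "arguments": {
  "slide": [
    [0.066, 1.144, 0],
    [0.066, 1.144, 0],
    [0.066, 1.144, 0],
    [0.066, 1.144, 0],
    [0.066, 1.144, 0]
  ],
  "rot": [
    [0, 0, -6.7],
    [0, 0, -6.7],
    [0, 0, -6.7],
    [0, 0, -6.7],
    [0, 0, -6.7]
  ]
}}

```text
clock: 30.9
position: [463.2, 14.5, 68.5]
tool_rot: [-0.0, 0.999, -0.037, 0.002]
ft_force: [1.7, 0.5, 4.4]
opening: 21.3
```

{"name": "send_rows", "arguments": {
  "slide": [
    [0.066, 1.144, 0],
    [0.066, 1.144, 0],
    [0.066, 1.144, 0],
    [0.066, 1.144, 0],
    [0.066, 1.144, 0]
  ],
  "rot": [
    [0, 0, -6.7],
    [0, 0, -6.7],
    [0, 0, -6.7],
    [0, 0, -6.7],
    [0, 0, -6.7]
  ]
}}

```text
clock: 31.32
position: [474.9, -40.8, 68.4]
tool_rot: [-0.0, 0.968, 0.252, 0.001]
ft_force: [0.5, 2.5, 5.6]
opening: 21.3
```

```bash
python3 -c "
from h import *
lev()
grab('top'); grab('top'); lev()
f=grab('wrist'); save(f,'w13.png')
u=proj(f,[555,62,47]);print(u)"
```

```text
t 31.32 pos [474.9 -40.8  68.4] yaw 29.22 tilt [0.0026 0.0008] F [0.5 2.5 5.6] open 21.3
r 97.0 lever by pos -0.586 by yaw -0.59 F tool [ 1.7 -1.9 -5.6] T [ 0.32 -0.12  0.06]
t 31.42 pos [475.2 -41.3  68.4] yaw 28.91 tilt [0.0023 0.0003] F [-2.3  0.9  8.2] open 21.3
r 97.0 lever by pos -0.592 by yaw -0.585 F tool [-1.5 -1.9 -8.2] T [-0.06  0.19  0.17]
[188.98380663  30.59120739]
```

{"name": "send_rows", "arguments": {
  "slide": [
    [0.066, -1.144, 0],
    [0.066, -1.144, 0],
    [0.066, -1.144, 0],
    [0.066, -1.144, 0],
    [0.066, -1.144, 0]
  ],
  "rot": [
    [0, 0, 6.7],
    [0, 0, 6.7],
    [0, 0, 6.7],
    [0, 0, 6.7],
    [0, 0, 6.7]
  ]
}}

```text
clock: 31.88
position: [463.2, 14.8, 68.5]
tool_rot: [0.0, 0.999, -0.044, 0.002]
ft_force: [2.0, -3.7, 4.5]
opening: 20.8
```

{"name": "send_rows", "arguments": {
  "slide": [
    [0.066, -1.144, 0],
    [0.066, -1.144, 0],
    [0.066, -1.144, 0],
    [0.066, -1.144, 0],
    [0.066, -1.144, 0]
  ],
  "rot": [
    [0, 0, 6.7],
    [0, 0, 6.7],
    [0, 0, 6.7],
    [0, 0, 6.7],
    [0, 0, 6.7]
  ]
}}

```text
clock: 32.3
position: [484.2, 66.7, 68.5]
tool_rot: [0.001, 0.944, -0.329, 0.002]
ft_force: [-7.3, -25.8, 6.9]
opening: 21.6
```

{"name": "send_rows", "arguments": {
  "slide": [
    [0.066, 1.144, 0],
    [0.066, 1.144, 0],
    [0.066, 1.144, 0],
    [0.066, 1.144, 0],
    [0.066, 1.144, 0]
  ],
  "rot": [
    [0, 0, -6.7],
    [0, 0, -6.7],
    [0, 0, -6.7],
    [0, 0, -6.7],
    [0, 0, -6.7]
  ]
}}

```text
clock: 32.72
position: [463.2, 14.7, 68.5]
tool_rot: [-0.0, 0.999, -0.038, 0.002]
ft_force: [1.6, -0.0, 5.1]
opening: 21.5
```

{"name": "send_rows", "arguments": {
  "slide": [
    [0.066, 1.144, 0],
    [0.066, 1.144, 0],
    [0.066, 1.144, 0],
    [0.066, 1.144, 0],
    [0.066, 1.144, 0]
  ],
  "rot": [
    [0, 0, -6.7],
    [0, 0, -6.7],
    [0, 0, -6.7],
    [0, 0, -6.7],
    [0, 0, -6.7]
  ]
}}

```text
clock: 33.13
position: [474.8, -40.5, 68.5]
tool_rot: [-0.0, 0.968, 0.251, 0.001]
ft_force: [1.3, 1.9, 5.9]
opening: 21.5
```

Run:
```python
from h import *
lev(); f=grab("wrist"); f=grab("wrist"); lev()
# predicted jaw-face line for travel values, at the left part of the row
cy=np.array([.0802,.9968]);cx=np.array([.9968,-.0802]);p1=np.array([649.5,-1.])
for t in (0,4,8,12,14): print(t,[proj(f,[*(p1+cx*(-26+t)+cy*s),47]).round(0) for s in (-90,0,90)], )
print("pk",[proj(f,[*p,72]).round(0) for p in PK]); save(f,"w14.png")
```

```text
t 33.13 pos [474.8 -40.5  68.5] yaw 29.08 tilt [0.0026 0.0008] F [1.3 1.9 5.9] open 21.5
r 97.0 lever by pos -0.583 by yaw -0.588 F tool [ 2.1 -1.  -5.9] T [ 0.25 -0.11  0.08]
t 33.23 pos [475.1 -41.2  68.4] yaw 28.84 tilt [0.0025 0.0003] F [-1.1  1.3  9.3] open 21.3
r 97.0 lever by pos -0.59 by yaw -0.584 F tool [-0.3 -1.7 -9.3] T [0.01 0.11 0.19]
0 [array([567.,  84.]), array([404., -57.]), array([ 200., -234.])]
4 [array([574.,  76.]), array([411., -67.]), array([ 206., -247.])]
8 [array([581.,  67.]), array([417., -78.]), array([ 212., -260.])]
12 [array([588.,  59.]), array([424., -89.]), array([ 217., -274.])]
14 [array([592.,  54.]), array([427., -94.]), array([ 220., -281.])]
pk [array([ 314., -345.]), array([ 476., -184.]), array([611., -50.])]
```

View pics/w14.png

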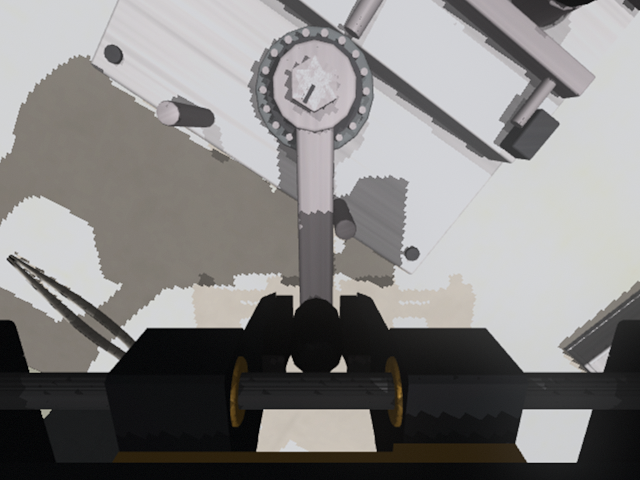

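The handle is lying against the right-hand stop peg (345,220). Stroke 4 is next. The spindle can't have reached 5 rad yet, so the full stroke is safe.

{"name": "send_rows", "arguments": {
  "slide": [
    [0.066, -1.144, 0],
    [0.066, -1.144, 0],
    [0.066, -1.144, 0],
    [0.066, -1.144, 0],
    [0.066, -1.144, 0]
  ],
  "rot": [
    [0, 0, 6.7],
    [0, 0, 6.7],
    [0, 0, 6.7],
    [0, 0, 6.7],
    [0, 0, 6.7]
  ]
}}

```text
clock: 33.65
position: [463.2, 15.0, 68.5]
tool_rot: [0.0, 0.999, -0.045, 0.002]
ft_force: [2.7, -3.1, 3.8]
opening: 21.0
```

{"name": "send_rows", "arguments": {
  "slide": [
    [0.066, -1.144, 0],
    [0.066, -1.144, 0],
    [0.066, -1.144, 0],
    [0.066, -1.144, 0],
    [0.066, -1.144, 0]
  ],
  "rot": [
    [0, 0, 6.7],
    [0, 0, 6.7],
    [0, 0, 6.7],
    [0, 0, 6.7],
    [0, 0, 6.7]
  ]
}}

```text
clock: 34.07
position: [484.2, 66.7, 68.5]
tool_rot: [0.001, 0.944, -0.33, 0.002]
ft_force: [-8.1, -27.1, 7.2]
opening: 21.4
```

{"name": "send_rows", "arguments": {
  "slide": [
    [0.066, 1.144, 0],
    [0.066, 1.144, 0],
    [0.066, 1.144, 0],
    [0.066, 1.144, 0],
    [0.066, 1.144, 0]
  ],
  "rot": [
    [0, 0, -6.7],
    [0, 0, -6.7],
    [0, 0, -6.7],
    [0, 0, -6.7],
    [0, 0, -6.7]
  ]
}}

```text
clock: 34.48
position: [463.2, 14.9, 68.5]
tool_rot: [-0.0, 0.999, -0.039, 0.002]
ft_force: [2.6, 0.2, 4.7]
opening: 21.3
```

{"name": "send_rows", "arguments": {
  "slide": [
    [0.066, 1.144, 0],
    [0.066, 1.144, 0],
    [0.066, 1.144, 0],
    [0.066, 1.144, 0],
    [0.066, 1.144, 0]
  ],
  "rot": [
    [0, 0, -6.7],
    [0, 0, -6.7],
    [0, 0, -6.7],
    [0, 0, -6.7],
    [0, 0, -6.7]
  ]
}}

```text
clock: 34.9
position: [474.7, -40.4, 68.4]
tool_rot: [-0.0, 0.968, 0.25, 0.001]
ft_force: [0.5, 2.1, 6.4]
opening: 21.3
```

{"name": "send_rows", "arguments": {
  "slide": [
    [0.02, -0.52, 0],
    [0.02, -0.52, 0],
    [0.02, -0.52, 0],
    [0.02, -0.52, 0],
    [0, 0, 0]
  ],
  "rot": [
    [0, 0, 3],
    [0, 0, 3],
    [0, 0, 3],
    [0, 0, 3],
    [0, 0, 0]
  ]
}}

```text
clock: 35.32
position: [466.6, -20.8, 68.4]
tool_rot: [0.0, 0.99, 0.144, 0.001]
ft_force: [-1.4, -2.3, 6.8]
opening: 21.1
```

```bash
python3 -c "
from h import *
lev()"
```

```text
t 35.32 pos [466.6 -20.8  68.4] yaw 16.61 tilt [ 0.0028 -0.0002] F [-1.4 -2.3  6.8] open 21.1
r 97.0 lever by pos -0.362 by yaw -0.37 F tool [-1.9  1.9 -6.8] T [-0.37  0.08  0.04]
```

{"name": "send_rows", "arguments": {
  "slide": [
    [0.03, -0.787, 0],
    [0.03, -0.787, 0],
    [0.03, -0.787, 0],
    [0.03, -0.787, 0],
    [0.02, -0.6, 0]
  ],
  "rot": [
    [0, 0, 4.6],
    [0, 0, 4.6],
    [0, 0, 4.6],
    [0, 0, 4.6],
    [0, 0, 3.5]
  ],
  "force": 12
}}

```text
clock: 35.73
position: [463.3, 16.0, 68.5]
tool_rot: [0.0, 0.999, -0.047, 0.002]
ft_force: [2.5, -3.1, 5.1]
opening: 21.5
```

{"name": "send_rows", "arguments": {
  "slide": [
    [0, -0.2, 0],
    [0, 0, 0]
  ],
  "rot": [
    [0, 0, 1.2],
    [0, 0, 0]
  ]
}}

```text
clock: 35.9
position: [463.5, 18.1, 68.4]
tool_rot: [0.0, 0.998, -0.056, 0.002]
ft_force: [1.9, -2.6, 6.3]
opening: 21.5
```

```bash
python3 -c "
from h import *
lev()"
```

```text
t 35.9 pos [463.5  18.1  68.4] yaw -6.41 tilt [ 0.0039 -0.0005] F [ 1.9 -2.6  6.3] open 21.5
r 97.0 lever by pos 0.043 by yaw 0.032 F tool [ 2.2  2.3 -6.3] T [-0.41 -0.22 -0.06]
```

{"name": "send_rows", "arguments": {
  "slide": [
    [0, -0.257, 0],
    [0, -0.257, 0],
    [0, 0, 0]
  ],
  "rot": [
    [0, 0, 1.5],
    [0, 0, 1.5],
    [0, 0, 0]
  ]
}}

```text
clock: 36.15
position: [464.3, 23.0, 68.5]
tool_rot: [0.0, 0.997, -0.082, 0.002]
ft_force: [1.2, -3.1, 6.5]
opening: 21.7
```

{"name": "send_rows", "arguments": {
  "slide": [
    [0.01, -0.257, 0],
    [0.01, -0.257, 0],
    [0, 0, 0]
  ],
  "rot": [
    [0, 0, 1.5],
    [0, 0, 1.5],
    [0, 0, 0]
  ]
}}

```text
clock: 36.4
position: [465.3, 28.0, 68.5]
tool_rot: [0.0, 0.994, -0.108, 0.002]
ft_force: [1.2, -2.8, 5.9]
opening: 21.4
```

{"name": "send_rows", "arguments": {
  "slide": [
    [0.01, -0.257, 0],
    [0.01, -0.257, 0],
    [0, 0, 0]
  ],
  "rot": [
    [0, 0, 1.5],
    [0, 0, 1.5],
    [0, 0, 0]
  ]
}}

```text
clock: 36.65
position: [466.6, 32.9, 68.4]
tool_rot: [0.0, 0.991, -0.134, 0.002]
ft_force: [1.2, -3.6, 5.9]
opening: 21.7
```

{"name": "send_rows", "arguments": {
  "slide": [
    [0.01, -0.257, 0],
    [0.01, -0.257, 0],
    [0, 0, 0]
  ],
  "rot": [
    [0, 0, 1.5],
    [0, 0, 1.5],
    [0, 0, 0]
  ]
}}

```text
clock: 36.9
position: [468.2, 37.8, 68.5]
tool_rot: [-0.0, 0.987, -0.16, 0.002]
ft_force: [1.4, -3.1, 6.7]
opening: 21.6
```

{"name": "send_rows", "arguments": {
  "slide": [
    [0.01, -0.257, 0],
    [0.01, -0.257, 0],
    [0, 0, 0]
  ],
  "rot": [
    [0, 0, 1.5],
    [0, 0, 1.5],
    [0, 0, 0]
  ]
}}

```text
clock: 37.15
position: [470.0, 42.5, 68.4]
tool_rot: [-0.0, 0.983, -0.186, 0.002]
ft_force: [1.0, -3.8, 7.2]
opening: 21.5
```

{"name": "send_rows", "arguments": {
  "slide": [
    [0.01, -0.257, 0],
    [0.01, -0.257, 0],
    [0, 0, 0]
  ],
  "rot": [
    [0, 0, 1.5],
    [0, 0, 1.5],
    [0, 0, 0]
  ]
}}

```text
clock: 37.4
position: [472.1, 47.2, 68.5]
tool_rot: [-0.0, 0.977, -0.212, 0.002]
ft_force: [1.3, -3.7, 7.6]
opening: 21.4
```

{"name": "send_rows", "arguments": {
  "slide": [
    [0.01, -0.257, 0],
    [0.01, -0.257, 0],
    [0, 0, 0]
  ],
  "rot": [
    [0, 0, 1.5],
    [0, 0, 1.5],
    [0, 0, 0]
  ]
}}

```text
clock: 37.65
position: [474.3, 51.8, 68.5]
tool_rot: [-0.0, 0.971, -0.237, 0.002]
ft_force: [0.7, -3.7, 6.8]
opening: 21.4
```

{"name": "send_rows", "arguments": {
  "slide": [
    [0.01, -0.257, 0],
    [0.01, -0.257, 0],
    [0, 0, 0]
  ],
  "rot": [
    [0, 0, 1.5],
    [0, 0, 1.5],
    [0, 0, 0]
  ]
}}

```text
clock: 37.9
position: [476.5, 55.6, 68.4]
tool_rot: [0.001, 0.965, -0.262, 0.001]
ft_force: [0.2, -6.8, 8.3]
opening: 21.6
```

{"name": "send_rows", "arguments": {
  "slide": [
    [0.01, -0.2, 0],
    [0, 0, 0],
    [0, 0, 0]
  ],
  "rot": [
    [0, 0, 1.2],
    [0, 0, 0],
    [0, 0, 0]
  ]
}}

```text
clock: 38.15
position: [477.3, 56.9, 68.4]
tool_rot: [0.001, 0.962, -0.272, 0.001]
ft_force: [-1.8, -7.4, 9.2]
opening: 21.9
```

```bash
python3 -c "
from h import *
lev()"
```

```text
t 38.15 pos [477.3  56.9  68.4] yaw -31.53 tilt [ 0.0018 -0.0023] F [-1.8 -7.4  9.2] open 21.9
r 96.8 lever by pos 0.471 by yaw 0.47 F tool [ 2.3  7.2 -9.2] T [-1.1   0.19 -0.  ]
```

{"name": "send_rows", "arguments": {
  "slide": [
    [0.01, -0.2, 0],
    [0, 0, 0],
    [0, 0, 0]
  ],
  "rot": [
    [0, 0, 1.2],
    [0, 0, 0],
    [0, 0, 0]
  ]
}}

```text
clock: 38.4
position: [478.2, 58.2, 68.4]
tool_rot: [0.001, 0.96, -0.282, 0.001]
ft_force: [-0.9, -8.8, 9.4]
opening: 21.7
```

```bash
python3 -c "
from h import *
lev()"
```

```text
t 38.4 pos [478.2  58.2  68.4] yaw -32.72 tilt [ 0.0013 -0.0029] F [-0.9 -8.8  9.4] open 21.7
r 96.8 lever by pos 0.487 by yaw 0.491 F tool [ 4.1  7.9 -9.4] T [-1.34  0.32  0.08]
```

{"name": "send_rows", "arguments": {
  "slide": [
    [0.01, -0.2, 0],
    [0.01, -0.2, 0],
    [0, 0, 0]
  ],
  "rot": [
    [0, 0, 1.2],
    [0, 0, 1.2],
    [0, 0, 0]
  ]
}}

```text
clock: 38.65
position: [480.0, 60.9, 68.4]
tool_rot: [0.002, 0.953, -0.302, 0.001]
ft_force: [-4.4, -10.5, 12.2]
opening: 21.3
```

```bash
python3 -c "
from h import *
lev()"
```

```text
t 38.65 pos [480.   60.9  68.4] yaw -35.13 tilt [-0.0001 -0.0041] F [ -4.4 -10.5  12.2] open 21.3
r 96.8 lever by pos 0.521 by yaw 0.533 F tool [  2.4  11.2 -12.2] T [-1.71  0.64  0.09]
```

{"name": "send_rows", "arguments": {
  "slide": [
    [0.01, -0.2, 0],
    [0.01, -0.2, 0],
    [0, 0, 0]
  ],
  "rot": [
    [0, 0, 1.2],
    [0, 0, 1.2],
    [0, 0, 0]
  ]
}}

```text
clock: 38.9
position: [481.8, 63.3, 68.3]
tool_rot: [0.003, 0.947, -0.321, 0.0]
ft_force: [-4.6, -13.9, 13.0]
opening: 21.2
```

```bash
python3 -c "
from h import *
lev()"
```

```text
t 38.9 pos [481.8  63.3  68.3] yaw -37.5 tilt [-0.0016 -0.0055] F [ -4.6 -13.9  13. ] open 21.2
r 96.7 lever by pos 0.552 by yaw 0.574 F tool [  4.9  13.9 -13. ] T [-2.19  0.88  0.17]
```

```bash
cat >> h.py <<'E'
def bar(f):
    for l in ["knob","lever"]:
        for d in cams.trace(f,l)[:1]:
            r=d["region"]; print(l,round(d["confidence"],2),np.round(d["extent"]),[(v,np.where(r[v])[0].min(),np.where(r[v])[0].max()) for v in range(150,300,30) if r[v].any()])
    for d in cams.trace(f,"spindle")[:1]: print("spindle",np.round(d["extent"],1))
E
python3 - <<'E'
from h import *
lev(); f=grab("wrist"); save(f,"w15.png"); bar(f)
g=cv2.cvtColor(cv2.imread("pics/w14.png"),cv2.COLOR_BGR2GRAY)
h=cv2.cvtColor(f["pixels"],cv2.COLOR_RGB2GRAY)
for v in (160,190,280): print(v,"w14",g[v,270:360:3].tolist()); print(v,"now",h[v,270:360:3].tolist())
E
```

```text
t 38.9 pos [481.8  63.3  68.3] yaw -37.5 tilt [-0.0016 -0.0055] F [ -4.6 -13.9  13. ] open 21.2
r 96.7 lever by pos 0.552 by yaw 0.574 F tool [  4.9  13.9 -13. ] T [-2.19  0.88  0.17]
knob 0.76 [313. 207.  81. 338.] [(150, np.int64(294), np.int64(330)), (180, np.int64(295), np.int64(331)), (210, np.int64(297), np.int64(330)), (240, np.int64(298), np.int64(330)), (270, np.int64(298), np.int64(331))]
lever 0.77 [313. 207.  84. 332.] [(150, np.int64(294), np.int64(331)), (180, np.int64(295), np.int64(331)), (210, np.int64(297), np.int64(331)), (240, np.int64(297), np.int64(331)), (270, np.int64(298), np.int64(330))]
spindle [310.9  87.3 108.1 111.4]
160 w14 [210, 208, 210, 154, 124, 121, 118, 111, 90, 104, 169, 175, 180, 183, 186, 185, 188, 185, 187, 188, 173, 132, 191, 191, 188, 209, 209, 210, 208, 209]
160 now [181, 181, 188, 197, 111, 113, 115, 113, 106, 130, 163, 163, 166, 172, 172, 173, 172, 174, 175, 178, 138, 155, 163, 163, 166, 176, 176, 174, 173, 180]
190 w14 [119, 211, 119, 108, 91, 111, 120, 121, 123, 96, 157, 174, 177, 181, 184, 184, 185, 183, 184, 186, 169, 128, 210, 209, 208, 209, 208, 198, 125, 122]
190 now [193, 194, 192, 193, 137, 113, 107, 105, 108, 112, 159, 162, 164, 173, 172, 172, 170, 172, 173, 176, 134, 176, 173, 173, 161, 126, 178, 176, 177, 191]
280 w14 [192, 193, 194, 195, 85, 91, 91, 92, 91, 93, 75, 95, 94, 92, 96, 95, 94, 91, 91, 94, 82, 174, 207, 204, 187, 204, 187, 188, 170, 84]
280 now [82, 82, 84, 83, 83, 80, 82, 81, 80, 82, 95, 133, 130, 118, 65, 65, 65, 63, 64, 66, 59, 84, 83, 83, 84, 85, 82, 83, 83, 84]
```

{"name": "send_rows", "arguments": {
  "slide": [
    [0.065, 1.135, 0],
    [0.065, 1.135, 0],
    [0.065, 1.135, 0],
    [0.065, 1.135, 0],
    [0.065, 1.135, 0]
  ],
  "rot": [
    [0, 0, -6.65],
    [0, 0, -6.65],
    [0, 0, -6.65],
    [0, 0, -6.65],
    [0, 0, -6.65]
  ],
  "force": 15
}}

```text
clock: 39.52
position: [463.3, 13.6, 68.3]
tool_rot: [-0.0, 0.999, -0.035, 0.001]
ft_force: [0.5, 0.5, 5.4]
opening: 21.6
```

{"name": "send_rows", "arguments": {
  "slide": [
    [0.065, 1.135, 0],
    [0.065, 1.135, 0],
    [0.065, 1.135, 0],
    [0.065, 1.135, 0],
    [0.065, 1.135, 0]
  ],
  "rot": [
    [0, 0, -6.65],
    [0, 0, -6.65],
    [0, 0, -6.65],
    [0, 0, -6.65],
    [0, 0, -6.65]
  ]
}}

```text
clock: 39.93
position: [475.3, -41.1, 68.3]
tool_rot: [-0.0, 0.968, 0.252, 0.001]
ft_force: [-0.1, 1.7, 7.3]
opening: 21.4
```

```bash
python3 -c "
from h import *
lev(); f=grab('wrist'); f=grab('wrist'); lev()"
```

```text
t 39.93 pos [475.3 -41.1  68.3] yaw 29.22 tilt [0.0018 0.0008] F [-0.1  1.7  7.3] open 21.4
r 96.8 lever by pos -0.59 by yaw -0.59 F tool [ 0.7 -1.6 -7.3] T [ 0.2  -0.02  0.07]
t 40.03 pos [475.8 -42.1  68.3] yaw 29.04 tilt [ 0.0021 -0.0006] F [ 0.5 -2.6  7. ] open 21.4
r 96.9 lever by pos -0.602 by yaw -0.587 F tool [-0.8  2.5 -7. ] T [-0.53  0.08  0.12]
```

{"name": "send_rows", "arguments": {
  "slide": [
    [0.02, -0.428, 0],
    [0.01, -0.343, 0],
    [0, 0, 0],
    [0, 0, 0]
  ],
  "rot": [
    [0, 0, 2.5],
    [0, 0, 2],
    [0, 0, 0],
    [0, 0, 0]
  ]
}}

```text
clock: 40.37
position: [472.8, -36.0, 68.3]
tool_rot: [0.002, 0.977, 0.212, 0.001]
ft_force: [1.6, -10.0, 4.6]
opening: 21.5
```

```bash
python3 -c "
from h import *
lev()"
```

```text
t 40.37 pos [472.8 -36.   68.3] yaw 24.5 tilt [ 0.0038 -0.004 ] F [  1.6 -10.    4.6] open 21.5
r 96.7 lever by pos -0.532 by yaw -0.508 F tool [-2.7  9.8 -4.5] T [-1.53 -0.16  0.11]
```

The handle goes solid right at the start of a new stroke (10 N against about 2 N before), so the jaw is home. I'll swing it back onto the right stop, release and lift.

{"name": "send_rows", "arguments": {
  "slide": [
    [0.02, 0.4, 0],
    [0.01, 0.4, 0],
    [0, 0.2, 0],
    [0, 0.1, 0],
    [0, 0, 0]
  ],
  "rot": [
    [0, 0, -2.3],
    [0, 0, -2.3],
    [0, 0, -1],
    [0, 0, 0],
    [0, 0, 0]
  ]
}}

```text
clock: 40.78
position: [476.1, -42.2, 68.1]
tool_rot: [-0.002, 0.966, 0.258, -0.0]
ft_force: [-3.1, 5.4, 12.8]
opening: 21.7
```

```bash
python3 -c "
from h import *
lev(); f=grab('wrist'); f=grab('wrist'); lev(); bar(f)"
```

```text
t 40.78 pos [476.1 -42.2  68.1] yaw 29.91 tilt [-0.0009  0.0033] F [-3.1  5.4 12.8] open 21.7
r 96.6 lever by pos -0.605 by yaw -0.602 F tool [ -0.   -6.3 -12.8] T [ 0.81  0.63 -0.11]
t 40.88 pos [476.2 -42.2  68.1] yaw 29.93 tilt [-0.0007  0.003 ] F [-4.   5.3 13.9] open 21.5
r 96.6 lever by pos -0.605 by yaw -0.603 F tool [ -0.8  -6.6 -13.9] T [ 0.75  0.64 -0.1 ]
knob 0.58 [365. 188. 550. 373.] [(150, np.int64(221), np.int64(541)), (180, np.int64(266), np.int64(490)), (210, np.int64(297), np.int64(466)), (240, np.int64(298), np.int64(441)), (270, np.int64(299), np.int64(416))]
lever 0.97 [315. 205.  84. 333.] [(150, np.int64(296), np.int64(333)), (180, np.int64(297), np.int64(333)), (210, np.int64(297), np.int64(332)), (240, np.int64(298), np.int64(332)), (270, np.int64(299), np.int64(332))]
spindle [316.6  86.1 108.1 109.4]
```

{"name": "send_rows", "arguments": {
  "slide": [
    [0, 0, 0],
    [0, 0, 0],
    [0, 0, 0],
    [0, 0, 0],
    [0, 0, 0]
  ],
  "rot": [
    [0, 0, 0],
    [0, 0, 0],
    [0, 0, 0],
    [0, 0, 0],
    [0, 0, 0]
  ],
  "claw": 4.6
}}

```text
clock: 41.45
position: [476.4, -43.9, 66.7]
tool_rot: [-0.0, 0.966, 0.26, -0.0]
ft_force: [-0.2, 1.0, 0.4]
opening: 45.8
```

{"name": "send_rows", "arguments": {
  "slide": [
    [0, 0, -1.5],
    [0, 0, -3],
    [0, 0, -4],
    [0, 0, -4],
    [0, 0, -1]
  ],
  "rot": [
    [0, 0, 0],
    [0, 0, 0],
    [0, 0, 0],
    [0, 0, 0],
    [0, 0, 0]
  ]
}}

```text
clock: 41.87
position: [480.4, -44.6, 208.8]
tool_rot: [0.002, 0.966, 0.26, 0.005]
ft_force: [1.7, 0.2, 0.5]
opening: 46.1
```

{"name": "send_rows", "arguments": {
  "slide": [
    [0, 0, 0],
    [0, 0, 0],
    [0, 0, 0],
    [0, 0, 0],
    [0, 0, 0]
  ],
  "rot": [
    [0, 0, 6.9],
    [0, 0, 6.9],
    [0, 0, 6.9],
    [0, 0, 6.9],
    [0, 0, 6.9]
  ]
}}

```text
clock: 42.28
position: [476.4, -44.1, 201.4]
tool_rot: [-0.0, 0.999, -0.041, -0.0]
ft_force: [-0.2, 0.6, -0.8]
opening: 46.0
```

{"name": "send_rows", "arguments": {
  "slide": [
    [2.6, -1.3, 0],
    [2.6, -1.3, 0],
    [2.6, -1.3, 0],
    [2.6, -1.3, 0],
    [0, 0, 0]
  ],
  "rot": [
    [0, 0, 0],
    [0, 0, 0],
    [0, 0, 0],
    [0, 0, 0],
    [0, 0, 0]
  ]
}}

```text
clock: 42.7
position: [588.1, 1.6, 201.2]
tool_rot: [-0.0, 0.999, -0.037, 0.001]
ft_force: [-0.0, -0.2, -0.3]
opening: 45.8
```

Run:
```python
from h import *
f=grab("wrist");f=grab("wrist");f=grab("wrist");state(); save(f,"w16.png")
cy=np.array([.0802,.9968]);cx=np.array([.9968,-.0802]);p1=np.array([649.5,-1.])
q=lambda x,y,z: proj(f,[*(p1+cx*x+cy*y),z]).round(1)
print("fence",q(17,-30,47)); 
for t in (0,8,12,13,14): print("jaw",t,q(-26+t,-30,47),q(-26+t,30,47))
L=-.6; print("knob pred at -0.6",q(-90-100*np.cos(L),100*np.sin(L),98), "-0.5",q(-90-100*np.cos(.5),-100*np.sin(.5),98))
im=f["pixels"].copy()
for t,c in ((14,(255,0,0)),(12,(0,255,0))):
    cv2.line(im,tuple(int(i) for i in q(-26+t,-96,47)),tuple(int(i) for i in q(-26+t,-85,47)),c,1)
s=grab("scene")["pixels"]; a=cv2.resize(im[60:340,120:520],(800,560),interpolation=cv2.INTER_CUBIC)
a[:210,:300]=cv2.resize(s[205:275,260:360],(300,210),interpolation=cv2.INTER_CUBIC)
cv2.imwrite("pics/c16.png",a[:,:,::-1])
```

```text
t 42.85 pos [583.5   0.  200.9] yaw -4.28 tilt [-0.0025 -0.0001] F [ 0.2 -0.2 -0.1] open 45.9
fence [348.8 128.2]
jaw 0 [346.9 182.2] [275.3 181.7]
jaw 8 [347.3 172.6] [275. 172.]
jaw 12 [347.4 167.7] [274.9 167.1]
jaw 13 [347.5 166.4] [274.9 165.9]
jaw 14 [347.5 165.2] [274.8 164.6]
knob pred at -0.6 [377.9 368.9] -0.5 [367.3 374.1]
```

View pics/c16.png

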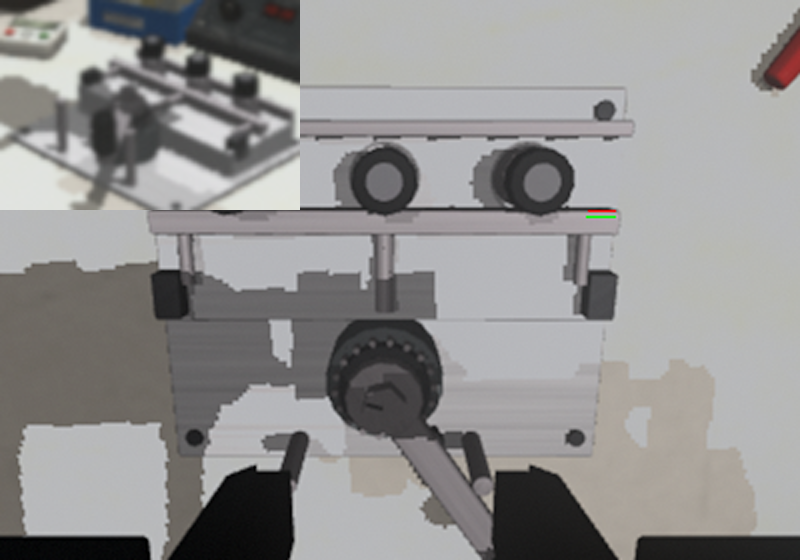

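The jaw edge coincides with the 14 mm mark (red), so the jaw is home, and the jars are standing in the bores. One more numerical check of the handle angle, from a clear pose.

{"name": "send_rows", "arguments": {
  "slide": [
    [-3, 0.5, -0.5],
    [-3, 0.5, -0.5],
    [-3, 0.5, -0.5],
    [-3, 0.5, -0.5],
    [-2, 0.5, 0]
  ],
  "rot": [
    [0, 0, 0],
    [0, 0, 0],
    [0, 0, 0],
    [0, 0, 0],
    [0, 0, 0]
  ]
}}

```text
clock: 43.32
position: [439.6, -14.8, 222.4]
tool_rot: [0.0, 0.999, -0.038, -0.0]
ft_force: [0.4, -0.1, 0.2]
opening: 46.4
```

{"name": "send_rows", "arguments": {
  "slide": [
    [0, 0, 0],
    [0, 0, 0],
    [0, 0, 0],
    [0, 0, 0],
    [0, 0, 0]
  ],
  "rot": [
    [0, 0, 0],
    [0, 0, 0],
    [0, 0, 0],
    [0, 0, 0],
    [0, 0, 0]
  ]
}}

```text
clock: 43.73
position: [443.6, -14.4, 222.0]
tool_rot: [-0.0, 0.999, -0.037, -0.0]
ft_force: [-0.0, -0.1, 0.3]
opening: 46.1
```

Run:
```python
from h import *
state(); f=grab("wrist"); save(f,"w17.png")
cy=np.array([.0802,.9968]);cx=np.array([.9968,-.0802]);p1=np.array([649.5,-1.])
q=lambda x,y,z: proj(f,[*(p1+cx*x+cy*y),z])
reg=cams.trace(f,"lever")[0]["region"]; print("lever ext",cams.trace(f,"lever")[0]["extent"])
sp=cams.trace(f,"spindle"); print("spindle",[np.round(d["extent"]) for d in sp[:1]],"pred",q(-90,0,70).round())
# centreline of bar between radius 35..80
for L in (-.5,-.55,-.6,-.65):
    n=[]
    for r in (40,50,60,70,80):
        s=[]
        for w in np.arange(-15,15.1,.5):
            u=q(-90-r*np.cos(L)-w*np.sin(-L)*-1*0+ w*np.sin(L), r*np.sin(L)-w*np.cos(L)*1,66); i,j=int(round(u[1])),int(round(u[0]))
            if 0<=i<480 and 0<=j<640 and reg[i,j]: s.append(w)
        n.append((round(np.mean(s),1),len(s)/2) if s else None)
    print(L,n)
for d in cams.trace(grab("scene"),"jar_a"): print(np.round(d["extent"]),round(d["confidence"],2))
t=grab("top"); save(t,"t17.png")
for l in ["jar_a","bench_tape","bench_timer","bench_pen","bench_forceps"]:
    for d in cams.trace(t,l)[:4]: print(l,np.round(d["extent"]),round(d["confidence"],2),atz(t,*d["extent"][:2],0).round())
```

```text
t 43.73 pos [443.6 -14.4 222. ] yaw -4.29 tilt [-0.  0.] F [-0.  -0.1  0.3] open 46.1
lever ext [311.9, 138.1, 106.1, 143.5]
spindle [array([282.,  91.,  58.,  61.])] pred [278.  84.]
-0.5 [(np.float64(3.0), 24.5), (np.float64(4.2), 22.0), (np.float64(6.5), 17.5), (np.float64(7.8), 15.0), (np.float64(9.2), 12.0)]
-0.55 [(np.float64(0.2), 30.0), (np.float64(1.2), 28.0), (np.float64(1.8), 27.0), (np.float64(3.7), 23.0), (np.float64(4.2), 22.0)]
-0.6 [(np.float64(0.0), 30.5), (np.float64(0.0), 30.5), (np.float64(0.0), 30.5), (np.float64(0.0), 30.5), (np.float64(0.0), 30.5)]
-0.65 [(np.float64(0.0), 30.5), (np.float64(0.0), 30.5), (np.float64(0.0), 30.5), (np.float64(0.0), 30.5), (np.float64(-0.2), 30.0)]
[411. 303.  15.  23.] 0.7
[342. 238.  10.  12.] 0.67
[325. 227.   7.  17.] 0.59
[406. 257.  49.   8.] 0.59
[312. 221.  13.  15.] 0.42
jar_a [410. 256.  10.   7.] 0.42 [ 520. -360.    0.]
jar_a [320. 212.  13.  11.] 0.38 [660. -65.   0.]
bench_tape [446. 293.  38.  29.] 0.84 [ 405. -474.    0.]
bench_tape [302. 225.  71.  42.] 0.26 [614.  -5.   0.]
bench_timer [224. 202.  24.  24.] 0.73 [686. 250.   0.]
bench_timer [300. 223.  67.  48.] 0.6 [623.   1.   0.]
bench_timer [299. 212.   8.   7.] 0.5 [659.   5.   0.]
bench_pen [371. 193.  25.  34.] 0.74 [ 727. -231.    0.]
bench_forceps [303. 220.  68.  46.] 0.61 [630.  -9.   0.]
```

Run:
```python
from h import *
f=grab("wrist")
cy=np.array([.0802,.9968]);cx=np.array([.9968,-.0802]);p1=np.array([649.5,-1.])
q=lambda x,y,z: proj(f,[*(p1+cx*x+cy*y),z])
reg=cams.trace(f,"lever")[0]["region"]
for L in (-.55,-.6,-.65):
    n=[]
    for r in (40,50,60,70,80):
        s=[w for w in np.arange(-20,20.1,.5) if reg[tuple(np.round(q(-90-r*np.cos(L)+w*np.sin(L), r*np.sin(L)+w*np.cos(L),66)[::-1]).astype(int))]]
        n.append((round(float(np.mean(s)),1),len(s)/2) if s else None)
    print(L,n)
s=grab("scene")
for p in [(546.8,-319.1)]: m=jarmask(s,p,30,3).nonzero(); print("pred scene",m[1].min(),m[1].max(),m[0].min(),m[0].max())
for d in cams.trace(s,"jar_a"):
    if d["extent"][0]>380 and d["extent"][1]>280: r=d["region"].nonzero(); print(r[1].min(),r[1].max(),r[0].min(),r[0].max()); fitjar(s,[546,-319],d["region"],3)
t=grab("top"); m=jarmask(t,(546.8,-319.1),30,3).nonzero(); print("pred top",m[1].min(),m[1].max(),m[0].min(),m[0].max())
g=cv2.cvtColor(t["pixels"],cv2.COLOR_RGB2GRAY); print(g[236:266,385:425:2])
```

```text
-0.55 [(-2.2, 17.0), (-3.0, 16.5), (-3.5, 15.5), (-4.0, 16.5), (-4.8, 16.0)]
-0.6 [(0.0, 16.5), (-0.5, 15.5), (-0.8, 16.0), (-0.5, 16.5), (-0.5, 16.5)]
-0.65 [(1.8, 16.0), (2.0, 16.5), (2.5, 16.5), (2.5, 16.5), (3.0, 15.5)]
pred scene 398 414 279 307
402 416 289 316
  D 25 xy [ 519.5 -343. ] iou 0.954
  D 30 xy [ 521.8 -341.1] iou 0.848
pred top 393 405 240 252
[[149 149 150 150 148 151 148 149 153 149 151 151 147 151 152 149 145 149
  150 153]
 [148 150 148 149 149 150 150 150 150 150 150 150 150 150 150 150 151 151
  147 150]
 [149 149 151 149 150 152 147 148 151 150 150 146 149 147 149 149 147 148
  150 151]
 [152 148 145 149 149 149 148 146 150 150 151 152 150 151 150 149 152 148
  149 150]
 [151 149 145 149 148 150 151 150 151 148 149 148 148 148 149 150 148 147
  147 150]
 [149 152 151 151 151 150 148 151 149 150 150 150 148 150 148 149 147 151
  150 149]
 [148 147 146 147 150 147 150 150 148 147 150 149 148 150 148 149 152 147
  148 148]
 [150 148 147 153 149 147 149 149 147 151 150 150 148 148 148 148 149 151
  148 152]
 [148 149 150 148 150 152 151 151 149 150 149 152 148 15
[... 1114 characters left out ...]
 149 150
  131  91]
 [148 147 147 150 150 149  98  88  79  42  39  48  54  54 120 152 150 150
  127  96]
 [150 149 149 149 148 150 112  83  84  51  41  37  46  83 144 150 150 150
  116  94]
 [150 149 151 149 152 149 129  89  85  61  48  46  78 123 146 146 150 151
   95 101]
 [151 149 153 150 151 151 138 107  88  88  87  88 126 145 150 152 150 149
   95 114]
 [142 143 148 150 152 150 148 135 117 127 130 135 149 152 150 147 151 145
   86 127]
 [120 114 139 140 150 149 149 151 144 148 148 150 151 148 149 150 153 134
   77 143]
 [ 79  82 113 117 140 145 150 151 146 153 150 150 147 149 149 149 149 135
   69 138]
 [107 105 104  85 113 118 140 147 141 152 148 147 150 147 147 149 149 133
   73 138]]
```

The handle reads −0.60 rad. The tray jar was knocked about 35 mm aside after placing, but it still stands upright and fully inside the tray walls. Handing in.

```bash
python3 -c "
from h import *
state(); print(bot.job_done())"
```

```text
t 44.58 pos [442.8 -14.4 222.1] yaw -4.29 tilt [0. 0.] F [ 1.1 -0.1  0. ] open 46.0
the job is handed in; nothing more can be done
None
```

The job is handed in at 44.6 s, with all four jars I found sorted, the clamp tightened and the handle left against its right-hand stop.

**Jars**
- **Narrow:** three jars gripped at about 24.3 mm, so 25 mm in diameter. They slid fully down with no resistance, one in each pocket, and stood at equal height in the scene view.
- **Wide:** one jar gripped at 29.3 mm, so 30 mm in diameter. I stood it upright in the tray. I judged it too wide from the grip and the picture and never tried it in a bore, because all three were already full.

**Clamp**
- It took five tightening strokes. On the fifth the force rose from about 3 N to 14 N, and a new stroke went solid straight away at about 10 N.
- The near view put the jaw face at its 14 mm (home) mark.
- After release, the handle measured −0.60 rad, its right-hand stop.

**Last checks that disagreed**
- **Tray jar moved:** it shifted about 35 mm from where I set it, probably the announced knock. It still looked upright and fully inside the walls. At that point the distant scene view fitted 25 mm better than 30 mm, but I trust the grip and near view.
- **Bystanders:** tape, timer and pen read at their starting places to within about 8 mm. The network did not find the forceps at the end; I never moved near them at their height.

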